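Gauge the castings and pack them

TASK

Check the height of every casting on the bench with the sprung height gauge, tallest casting first and then down in order of height: lay it flat and right way up on the gauge's base plate with one end under the foot, let go of it, and push the gauge's knob down until the foot sits firmly on the casting and hold it there for two seconds so the gauge reads its height. Pack all the castings into the open cardboard carton, each lying flat on its floor and right way up, not on top of one another. Leave the two round tins and the clear acrylic puck where they are.

Things in the scene. Friction and masses are not known exactly. Their poses are not given: they have to be found in the camera images.
- house: Bare aluminium casting, 160 long x 46 wide x 50 high, long axis = its x, its underside flat on the bench at the start; origin at the centre of its underside, z up. Shaped like a long house with a gabled roof and rows of dark windows: side walls upright to 32 mm, then the roof slopes in to a flat ridge 16 mm wide at 50 mm. May be absent.
- beam: Bare aluminium casting, 160 long x 44 wide x 39 high, long axis = its x, its underside flat on the bench at the start; origin at the centre of its underside, z up. I-beam section: two 44 mm wide flanges 11 mm thick, joined by a 14 mm web. May be absent.
- arch: Bare aluminium casting, 160 long x 42 wide x 28 high, long axis = its x, its underside flat on the bench at the start; origin at the centre of its underside, z up. A low bridge: flat top, two end piers 45 mm long, and a 70 mm opening underneath between them. May be absent.
- slab: Bare aluminium casting, 160 long x 48 wide x 16 high, long axis = its x, its underside flat on the bench at the start; origin at the centre of its underside, z up. A plain flat plaque. May be absent.
- gauge_stand: Fixed bench height gauge, origin on the bench, x from the robot's side to its column. Steel base plate 8 mm thick, x -110 to +100, y +-55 mm. Column x 78 to 100 mm, 36 wide, 141 high; its arm, 30 wide, z 121 to 141 mm, reaches back to x = 21 mm and carries the spindle at x = 40 mm. A casting laid along x slides in under the foot from the robot's side, at most to x = 75 mm.
- gauge (a joint): Vertical slide of the gauge's spindle: its value is the height of the foot's underside above the top of the base plate, m, 0 to 0.08. A light spring (1 to 3 N) holds it up at 0.08; pushed down on a casting it reads that casting's height.
- gauge_foot (a point): Centre of the underside of the gauge's round foot, 22 mm diameter; moves with the spindle.
- gauge_knob (a point): Centre of the top of the black round knob (34 mm diameter, 14 mm thick) on the spindle, 151 mm above the foot's underside; push it down from above.
- carton: Fixed open cardboard carton, outside 310 (its x) x 220 (its y) x 45 high, walls and floor 5 mm; origin at the centre of its underside. Up to three castings lie side by side in it, along its y.
- tin_a: Round metal tin with black-centred lid, 67 mm diameter, 30 high, loose; origin at the centre of its underside. Leave alone.
- tin_b: The other round tin, the same. Leave alone.
- acrylic: Clear acrylic puck, 60 mm diameter, 50 high, loose; origin at the centre of its underside. Leave alone.
There are look-alikes about, which are no part of the job. What is shaped like the beam but purple is not meant.

How it is judged:
By the outcome, as a careful person would: the job done as asked, in the order asked, and still so for the second after the job is handed in, with the robot touching nothing.
Of house, beam, arch, slab only 2 to 3 are there at a start; the rules pass over those that are not, and their reading is None.
At some moment in a run one of house, beam, arch, slab may be knocked a few centimetres aside while the robot is not near it.
Once in a run the grip may slacken for a moment while it holds something.
It also fails if it takes over 210 s, if anything falls off the work surface, if the arm or the gripper's body presses on something with over 40 N, if the wrist force passes 120 N, or if a joint passes its speed limit or range.

ROBOT

A 7-joint arm with a two-finger parallel gripper is mounted at the origin on the work surface. World frame = base frame: x ahead of the robot, y to its left, z up, the work surface at z = 0. Lengths are in m, angles in rad, forces in N, time in s.
With the tool pointing down it reaches from about 0.35 to 0.9 m from the base axis. Payload 8.1 kg.
Tool frame: the origin (TCP) lies midway between the tips of the shut fingers; the grasp point (between the pads) lies 19 mm behind it; z points along the fingers, y is the line along which they close (so a half turn about z gives the same grasp; the last joint's range is limited). The gripper opens to 92 mm and grips with 3 to 60 N. Pads are 19 mm wide; open, the fingers measure 130 mm over their backs; the gripper's body (75 mm by 190 mm) begins 47 mm behind the grasp point.
Start: joints at [1.14, 0.434, 0.025, 1.573, -0.012, 1.134, -0.075], TCP at [0.201, -0.592, 0.227] pointing down, gripper open.
Joint ranges: [-2.62, 2.62], [-0.44, 2.09], [-1.27, 1.32], [0.08, 2.57], [-1.32, 4.46], [0.12, 2], [-2.74, 2.74]. Speed limits (rad/s): [2.22, 2.22, 3.01, 3.01, 3.14, 3.14, 3.14].

INTERFACE

Orientations are given as a rotation vector (axis times angle).
In Python, from cell import observe, cams, job gives the robot as it stands. The module is installed in compiled form; this text tells all that it offers.
- The arm moves only by the tool step_arm, never from a script. Its argument "steps" is a list of rows, each a list of 6 numbers: the shift along the world's x, y, z in mm, then the turn, a rotation vector about the world's x, y, z in rad. In form: [[dx, dy, dz, rx, ry, rz], ...]. A call has 1 to 20 rows; each row shifts and turns the commanded pose from where the row before left it; what a row does not reach is not made up. A row lasts 1/12 s, in which the tool goes at most 41.7 mm and 7.16 degrees, less where a joint would pass 70% of its speed; a pose out of reach is approached as far as the arm can. A call with a gripper value outside its range is refused whole. "gripper" is the opening, from 0 (shut) to 1 (fully open), set as the call begins (left out, the last holds). The fingers move at their own pace and stop on an object; "force" is the grip in N (left out, the last holds). Time passes only in rows, so rows that do not move let the fingers close. It gives the time, the measured TCP pose, the force, the opening and the grip force at its end, in the units of the state.
- observe(): the state, without advancing time (a new reading comes with each control period).
- cams.get_image(name): name is "side" or "top" or "wrist"; returns the picture (384x512x3 uint8, red, green, blue); there is no depth.
- cams.get_calibration(name): a dict with "fov_y" (degrees; the focal length in pixels is half the picture's height over the tangent of half this angle, whatever the lens; pixels are square), "cx", "cy" (the principal point, pixels), "world_to_cam" (4x4, takes a point from world to camera coordinates). Camera axes: x right, y up, looking along -z (the intrinsics and any distortion apply to the point x, -y, -z); pixel columns grow to the right and rows downward; lengths in m; the calibration is good to about 2 mm. A picture is of the moment at which its call begins: read the wrist's pose just before it. get_calibration takes no time and is no camera call; for the wrist camera it gives the pose at the moment of the call.
- job.sign_off(): hands the job in; it is judged then, once.
The state is a dict: "clock": time; "joints": joint angles; "dq": joint speeds; "joint_efforts": joint torques, N m; "position": TCP position; "ee_rot": TCP orientation; "force": force on the tool from outside, world axes, zero at the start; "ft_torque": the same for the moment, N m; "width": opening from 0.0 (shut) to 1.0 (fully open); "gripper_force": force on a finger pad.
Only numpy, scipy, OpenCV 4.12 (cv2) and the standard library are available. Lean on these libraries where they do the work, as an engineer would, in place of code of your own. Each camera call takes 0.05 s, during which the arm holds its last target. There are 200 camera calls.

## Working session

There is one attempt and no reset: what is moved stays moved. The work goes in short steps, Python scripts to look and compute and a tool call to move; the robot and the scene stay as the last step left them, time stands still between calls to the robot, and variables do not carry over. Pictures are saved under pics/ and viewed, at most 14 in all, crops included, and the job is handed in when it is done.

Besides the shell and the picture viewer there is one more tool, called after ">>>" as a command line: name --pt "numbers of a row" for each row, then --argument value for the rest. step_arm: Moves the arm, as the interface text tells. Its arguments: {"type":"object","properties":{"steps":{"type":"array","items":{"type":"array","items":{"type":"number"}}},"gripper":{"type":"number"},"force":{"type":"number"}},"required":["steps"]}

```bash
mkdir -p pics; cat > h.py <<'E'
import numpy as np, cv2
from cell import observe, cams, job
def grab(n,f):
    im=cams.get_image(n); cv2.imwrite('pics/'+f,im[:,:,::-1]); return im
E
python3 - <<'E'
from h import *
s=observe(); print({k:np.round(v,3).tolist() for k,v in s.items()})
a=grab('top','t0.png'); b=grab('side','s0.png'); c=grab('wrist','w0.png')
for n in('top','side','wrist'): print(n,{k:np.round(v,4).tolist() if not isinstance(v,str) else v for k,v in cams.get_calibration(n).items()})
E
```

```text
{'clock': 0.0, 'joints': [1.14, 0.435, 0.025, 1.574, -0.012, 1.134, -0.075], 'dq': [-0.001, 0.0, -0.001, -0.001, 0.001, 0.0, 0.002], 'joint_efforts': [-0.001, -66.785, 0.985, -31.445, -0.06, 0.043, 0.0], 'position': [0.201, -0.591, 0.226], 'ee_rot': [-3.098, -0.512, 0.001], 'force': [0.206, 0.043, 0.238], 'ft_torque': [0.015, 0.03, 0.016], 'gripper_force': 0.0, 'width': 0.998}
top {'fov_y': 53.4279, 'cx': 259.0622, 'cy': 190.5834, 'world_to_cam': [[-0.0181, -0.9998, 0.0061, -0.0618], [0.9915, -0.0172, 0.1286, -0.474], [-0.1285, 0.0083, 0.9917, -1.2417], [0.0, 0.0, 0.0, 1.0]]}
side {'fov_y': 47.155, 'cx': 258.4697, 'cy': 190.0639, 'world_to_cam': [[-0.792, -0.6103, 0.0171, 0.3379], [0.337, -0.4137, 0.8457, -0.2688], [-0.509, 0.6756, 0.5333, -1.1584], [0.0, 0.0, 0.0, 1.0]]}
wrist {'fov_y': 67.7631, 'cx': 258.2038, 'cy': 190.9336, 'world_to_cam': [[0.3228, -0.9465, -0.0003, -0.6238], [0.9163, 0.3126, -0.2502, 0.0319], [0.2369, 0.0805, 0.9682, -0.3899], [0.0, 0.0, 0.0, 1.0]]}
```

View pics/t0.png

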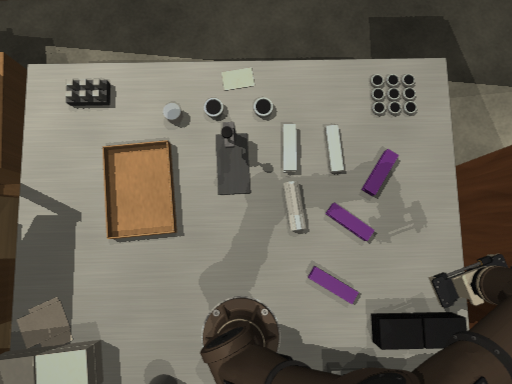

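View pics/s0.png

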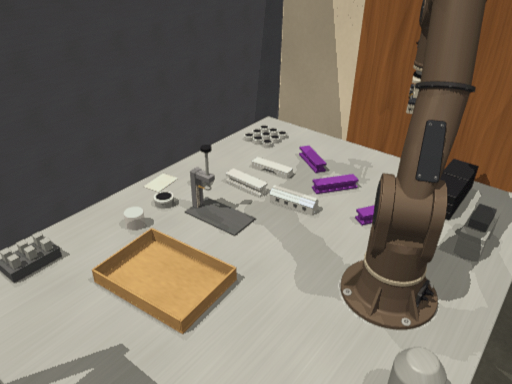

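The top view shows a house at (294,207) and two more castings at (290,147) and (335,148). The gauge is at (233,160) with its knob at (228,131), the carton at (140,190), the tins at (214,107) and (263,107), and the acrylic at (172,112). Next I'll zoom in.

```bash
cat >> h.py <<'E'
def ray(n,uv,cal=None):
    c=cal or cams.get_calibration(n); f=192/np.tan(np.radians(c['fov_y'])/2)
    W=np.array(c['world_to_cam']); R=W[:3,:3]; o=-R.T@W[:3,3]
    d=R.T@np.array([(uv[0]-c['cx'])/f,-(uv[1]-c['cy'])/f,-1]); return o,d
def atz(n,uv,z,cal=None):
    o,d=ray(n,uv,cal); return o+d*(z-o[2])/d[2]
def proj(n,p,cal=None):
    c=cal or cams.get_calibration(n); f=192/np.tan(np.radians(c['fov_y'])/2)
    q=(np.array(c['world_to_cam'])@np.r_[p,1])[:3]; return np.array([c['cx']-f*q[0]/q[2],c['cy']+f*q[1]/q[2]])
def tri(obs): # [(n,uv,cal)]
    A=[];b=[]
    for n,uv,c in obs:
        o,d=ray(n,uv,c); d/=np.linalg.norm(d); P=np.eye(3)-np.outer(d,d); A.append(P); b.append(P@o)
    x,r,_,_=np.linalg.lstsq(np.vstack(A),np.hstack(b),rcond=None); return x,r
E
python3 - <<'E'
from h import *
t=cv2.imread('pics/t0.png'); s=cv2.imread('pics/s0.png')
A=cv2.resize(t[95:240,200:360],None,fx=3.8,fy=3.8,interpolation=cv2.INTER_CUBIC)
cv2.imwrite('pics/tz.png',A)
cv2.imwrite('pics/sz.png',cv2.resize(s[135:245,175:335],None,fx=5,fy=5,interpolation=cv2.INTER_CUBIC))
print(list(cams.get_calibration('top')))
for uv in [(294,207),(290,147),(335,148),(228,131),(233,160),(140,190),(214,107),(263,107),(172,112)]: print(uv,atz('top',uv,.03).round(3))
E
```

```text
['fov_y', 'cx', 'cy', 'world_to_cam']
(294, 207) [ 0.416 -0.185  0.03 ]
(290, 147) [ 0.62  -0.178  0.03 ]
(335, 148) [ 0.614 -0.33   0.03 ]
(228, 131) [0.679 0.032 0.03 ]
(233, 160) [0.578 0.016 0.03 ]
(140, 190) [0.482 0.326 0.03 ]
(214, 107) [0.765 0.079 0.03 ]
(263, 107) [ 0.762 -0.089  0.03 ]
(172, 112) [0.749 0.223 0.03 ]
```

View pics/tz.png

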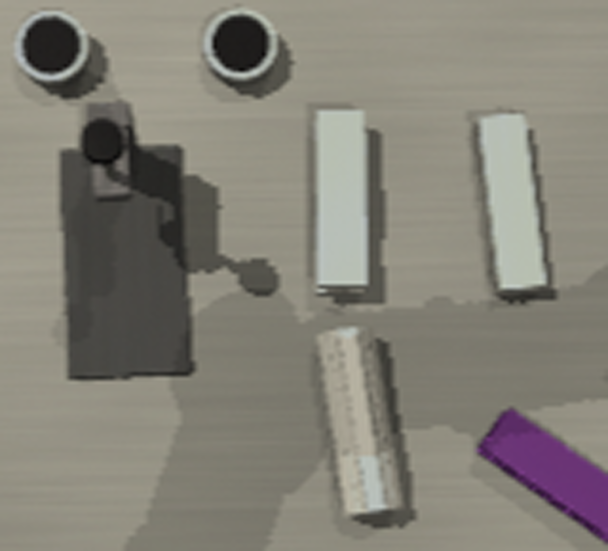

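View pics/sz.png

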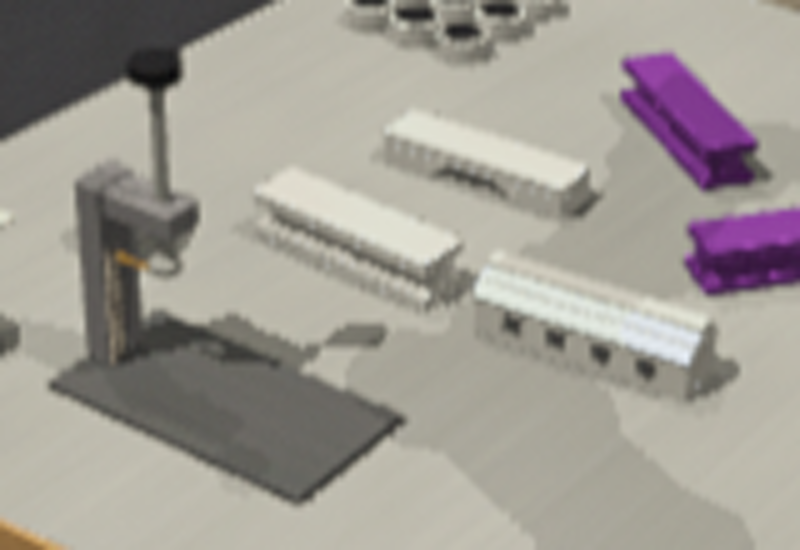

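The castings present are the house (50), beam (39) and arch (28), so that is the order. Next I'll fit their poses from both views.

```bash
python3 - <<'E'
from h import *
from scipy.spatial.transform import Rotation as Ro
s=observe(); R=Ro.from_rotvec(s['ee_rot']).as_matrix(); print('R',R.round(3).tolist())
W=np.array(cams.get_calibration('wrist')['world_to_cam']); print('cam in tool',(R.T@(-W[:3,:3].T@W[:3,3]-s['position'])).round(3))
T=lambda p:(200+(p[0]+.5)/3.8-.5,95+(p[1]+.5)/3.8-.5)
S=lambda p:(175+(p[0]+.5)/5-.5,135+(p[1]+.5)/5-.5)
def rep(n,c,z):
    P=np.array([atz('top',T(p),z) for p in c]); m=P.mean(0); 
    d=(P[0]+P[1]-P[2]-P[3])/2; w=(P[0]+P[3]-P[1]-P[2])/2
    print(n,m.round(4),'L',np.linalg.norm(d).round(4),'w',np.linalg.norm(w).round(4),'yaw',np.arctan2(d[1],d[0]).round(3))
rep('plate',[(61,150),(183,146),(193,374),(69,379)],.008)
rep('beam',[(315,109),(365,110),(367,287),(317,287)],.039)
rep('arch',[(478,115),(525,112),(547,287),(500,291)],.028)
rep('house ridge',[(338,330),(356,328),(380,514),(360,515)],.05)
print('knob',tri([('top',T((102,142)),None),('side',S((154,58)),None)]))
for n,a,b in[('beam',(315,109),(253,188)),('beam',(365,110),(295,168)),('beam',(367,287),(462,240)),('beam',(317,287),(428,268)),('arch',(478,115),(385,130)),('arch',(525,112),(412,108)),('arch',(547,287),(592,167)),('arch',(500,291),(570,190)),('plate',(69,379),(298,501)),('plate',(193,374),(404,419))]: print(n,tri([('top',T(a),None),('side',S(b),None)])[0].round(3))
# carton rim corners, fit colour mask
im=cv2.imread('pics/t0.png'); hsv=cv2.cvtColor(im,cv2.COLOR_BGR2HSV)
m=((hsv[...,0]>5)&(hsv[...,0]<25)&(hsv[...,1]>100)).astype(np.uint8); m[:,:90]=0;m[:,190:]=0;m[:130]=0;m[250:]=0
r=cv2.minAreaRect(cv2.findNonZero(m)); b=cv2.boxPoints(r); print(b.round(1).tolist()); print([atz('top',p,.045).round(3).tolist() for p in b])
E
```

```text
R [[0.947, 0.322, -0.001], [0.322, -0.947, 0.001], [-0.0, -0.001, -1.0]]
cam in tool [ 0.067 -0.001 -0.159]
plate [0.5715 0.0175 0.008 ] L 0.2099 w 0.1109 yaw 0.029
beam [ 0.6192 -0.1748  0.039 ] L 0.1609 w 0.0443 yaw -0.017
arch [ 0.6166 -0.329   0.028 ] L 0.1613 w 0.0423 yaw 0.079
house ridge [ 0.4195 -0.1832  0.05  ] L 0.1611 w 0.0164 yaw 0.093
knob (array([0.61614551, 0.02177649, 0.23930315]), array([2.78252868e-06]))
beam [ 0.699 -0.154  0.041]
beam [ 0.698 -0.199  0.038]
beam [ 0.539 -0.195  0.038]
beam [ 0.539 -0.152  0.037]
arch [ 0.695 -0.302  0.028]
arch [ 0.698 -0.343  0.029]
arch [ 0.538 -0.356  0.028]
arch [ 0.533 -0.316  0.028]
plate [0.466 0.07  0.005]
plate [ 0.469 -0.04   0.003]
[[100.19999694824219, 144.60000610351562], [169.60000610351562, 139.6999969482422], [176.3000030517578, 233.8000030517578], [106.80000305175781, 238.60000610351562]]
[[0.635, 0.458, 0.045], [0.648, 0.226, 0.045], [0.334, 0.201, 0.045], [0.323, 0.426, 0.045]]
```

```bash
python3 - <<'E'
from h import *
t=cv2.imread('pics/t0.png')
cv2.imwrite('pics/cz.png',cv2.resize(t[130:250,90:190],None,fx=5,fy=5,interpolation=cv2.INTER_CUBIC))
E
```

```text
(no output)
```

View pics/cz.png

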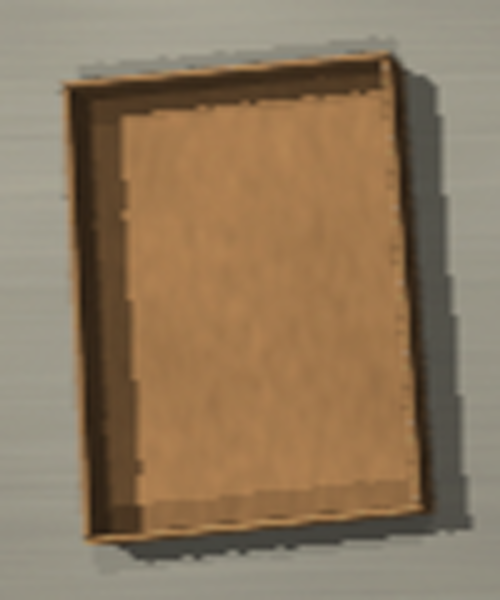

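The carton's rim corners in this crop are TL (64,86), TR (388,56), BR (432,512) and BL (88,542). I'll head for the house with the wrist camera turned toward the robot side, so it clears the gauge spindle.

```bash
python3 - <<'E'
from h import *
c=np.array([(64,86),(388,56),(432,512),(88,542)])
P=np.array([atz('top',(90+(a+.5)/5-.5,130+(b+.5)/5-.5),.045) for a,b in c]); m=P.mean(0)
d=(P[0]+P[1]-P[2]-P[3])/2;w=(P[0]+P[3]-P[1]-P[2])/2
print(m,np.linalg.norm(d),np.linalg.norm(w),np.arctan2(d[1],d[0]),np.arctan2(-w[0],w[1]))
E
```

```text
[0.48419186 0.32786706 0.045     ] 0.3049619037245964 0.21960090334005272 0.09582460189610509 0.07362028812303849
```

>>> step_arm --pt "8.5 17 -3 0 0 0.121" --pt "8.5 17 -3 0 0 0.121" --pt "8.5 17 -3 0 0 0.121" --pt "8.5 17 -3 0 0 0.121" --pt "8.5 17 -3 0 0 0.121" --pt "8.5 17 -3 0 0 0.121" --pt "8.5 17 -3 0 0 0.121" --pt "8.5 17 -3 0 0 0.121" --pt "8.5 17 -3 0 0 0.121" --pt "8.5 17 -3 0 0 0.121" --pt "8.5 17 -3 0 0 0.121" --pt "8.5 17 -3 0 0 0.121" --pt "8.5 17 -3 0 0 0.121" --pt "8.5 17 -3 0 0 0.121" --pt "8.5 17 -3 0 0 0.121" --pt "8.5 17 -3 0 0 0.121" --pt "8.5 17 -3 0 0 0.121" --pt "8.5 17 -3 0 0 0.121" --pt "8.5 17 -3 0 0 0.121" --pt "8.5 17 -3 0 0 0.121" --gripper 1 --force 50

```text
clock: 1.82
position: [0.3713, -0.2509, 0.1665]
ee_rot: [-0.606, -3.083, 0.0]
force: [0.6, -0.4, 0.9]
width: 1.001
gripper_force: 0.0
```

>>> step_arm --pt "8.5 16.5 -4 0 0 0.121" --pt "8.5 16.5 -4 0 0 0.121" --pt "8.5 16.5 -4 0 0 0.121" --pt "8.5 16.5 -4 0 0 0.12" --pt "0 0 0 0 0 0" --pt "0 0 0 0 0 0"

```text
clock: 2.32
position: [0.4053, -0.185, 0.1505]
ee_rot: [0.141, -3.138, -0.001]
force: [0.5, -0.8, 1.1]
width: 1.0
gripper_force: 0.0
```

```bash
cat >> h.py <<'E'
from scipy.spatial.transform import Rotation as Ro
def pose():
    s=observe(); R=Ro.from_rotvec(s['ee_rot']).as_matrix(); return s,np.array(s['position']),R,np.arctan2(R[1,0],R[0,0])
# h, half widths
def drawbox(im,n,cx,cy,yaw,z0,h,w,L=.16,cal=None,col=(0,0,255)):
    c,s=np.cos(yaw),np.sin(yaw)
    for z in(z0,z0+h):
        ww=w if z==z0 or h!=.05 else .016
        P=[proj(n,[cx+c*a-s*b,cy+s*a+c*b,z],cal) for a,b in((-L/2,-ww/2),(L/2,-ww/2),(L/2,ww/2),(-L/2,ww/2))]
        cv2.polylines(im,[np.round(np.array(P)*16).astype(np.int32)],True,col if z else (0,255,0),1,cv2.LINE_AA,4)
E
python3 - <<'E'
from h import *
s,p,R,y=pose(); cal=cams.get_calibration('wrist'); im=grab('wrist','w1.png')[:,:,::-1].copy()
print(p,y,R[:,2].round(4))
drawbox(im,'wrist',.4195,-.1832,.093,0,.05,.046,cal=cal); cv2.imwrite('pics/w1d.png',im)
E
```

```text
[ 0.40527213 -0.18499059  0.15052144] -3.0516193280755313 [-5.e-04  7.e-04 -1.e+00]
```

View pics/w1d.png

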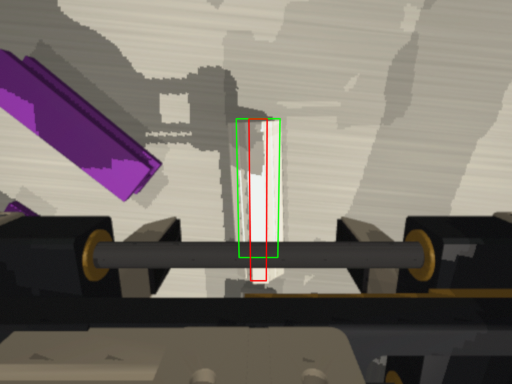

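The overlay matches: the house spans about (236–282, 118–282) and sits centred between the fingers. Descend and grip.

>>> step_arm --pt "0 0 -24 0 0 0" --pt "0 0 -24 0 0 0" --pt "0 0 -24 0 0 0" --pt "0 0 -24 0 0 0" --pt "0 0 -20 0 0 0" --pt "0 0 -16 0 0 0" --pt "0 0 -10 0 0 0" --pt "0 0 -2 0 0 0" --pt "0 0 0 0 0 0"

```text
clock: 3.12
position: [0.4048, -0.1862, 0.0066]
ee_rot: [0.138, -3.138, 0.0]
force: [0.0, 1.1, 0.1]
width: 1.002
gripper_force: 0.0
```

>>> step_arm --pt "0 0 0 0 0 0" --pt "0 0 0 0 0 0" --pt "0 0 0 0 0 0" --pt "0 0 0 0 0 0" --pt "0 0 0 0 0 0" --pt "0 0 0 0 0 0" --pt "0 0 0 0 0 0" --pt "0 0 0 0 0 0" --gripper 0

```text
clock: 3.78
position: [0.4052, -0.1859, 0.0068]
ee_rot: [-0.14, 3.138, -0.0]
force: [-0.5, -0.9, 1.2]
width: 0.495
gripper_force: 49.6
```

>>> step_arm --pt "0 0 5 0 0 0" --pt "0 0 10 0 0 0" --pt "0 0 10 0 0 0" --pt "0 12 0 0 0 -0.006" --pt "0 24 0 0 0 -0.006" --pt "0 24 0 0 0 -0.006" --pt "0 24 0 0 0 -0.006" --pt "0 24 0 0 0 -0.006" --pt "0 24 0 0 0 -0.006" --pt "0 24 0 0 0 -0.006" --pt "0 24 0 0 0 -0.006" --pt "0 16 0 0 0 -0.006" --pt "0 7 0 0 0 0" --pt "0 0 0 0 0 0" --pt "0 0 0 0 0 0"

```text
clock: 5.03
position: [0.4052, 0.0167, 0.0321]
ee_rot: [-0.056, 3.141, -0.001]
force: [0.3, -1.0, -4.2]
width: 0.495
gripper_force: 49.6
```

```bash
python3 - <<'E'
from h import *
s,p,R,y=pose(); print(p,y,s['width'],s['force'])
t=grab('top','t1.png'); w=grab('wrist','w2.png')
A=cv2.resize(t[95:240,200:360],(600,544),interpolation=cv2.INTER_CUBIC)
cv2.imwrite('pics/t1z.png',A[:,:,::-1])
E
```

```text
[0.40524877 0.01669683 0.0321134 ] -3.105888499255301 0.495436342391131 [ 0.25428444 -1.04035979 -4.23444314]
```

View pics/w2.png

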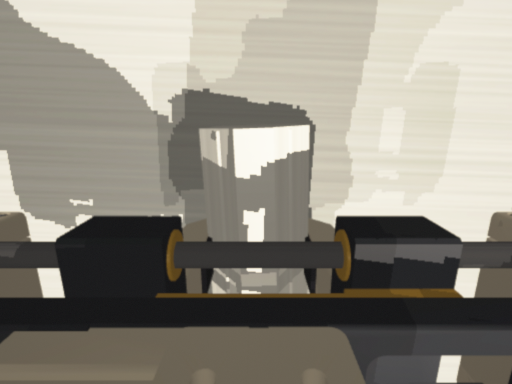

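The house is held level and straight between the fingers. Slide it in under the foot.

>>> step_arm --pt "10 0 0 0 0 0" --pt "20 0.5 0 0 0 0" --pt "20 0 0 0 0 0" --pt "20 0.5 0 0 0 0" --pt "20 0 0 0 0 0" --pt "20 0 0 0 0 0" --pt "20 0 0 0 0 0" --pt "10 0 0 0 0 0" --pt "0 0 -5 0 0 0" --pt "0 0 -5 0 0 0" --pt "0 0 -3 0 0 0" --pt "0 0 -2 0 0 0" --pt "0 0 0 0 0 0" --pt "0 0 0 0 0 0"

```text
clock: 6.3
position: [0.5445, 0.0182, 0.0166]
ee_rot: [0.056, -3.14, 0.0]
force: [0.3, -0.2, -4.1]
width: 0.499
gripper_force: 49.6
```

>>> step_arm --pt "0 0 -1 0 0 0" --pt "0 0 -1 0 0 0" --pt "0 0 0 0 0 0" --pt "0 0 0 0 0 0"

```text
clock: 6.63
position: [0.5453, 0.0183, 0.0149]
ee_rot: [-0.055, 3.141, 0.0]
force: [-0.0, 0.2, -3.1]
width: 0.498
gripper_force: 49.6
```

>>> step_arm --pt "0 0 -0.8 0 0 0" --pt "0 0 0 0 0 0"

```text
clock: 6.8
position: [0.5453, 0.0183, 0.0149]
ee_rot: [-0.055, 3.141, -0.001]
force: [-3.5, -1.2, 8.7]
width: 0.496
gripper_force: 49.6
```

>>> step_arm --pt "0 0 0 0 0 0" --pt "0 0 0 0 0 0" --pt "0 0 0 0 0 0" --pt "0 0 0 0 0 0" --pt "0 0 5 0 0 0" --pt "0 0 15 0 0 0" --pt "0 0 30 0 0 0" --pt "0 0 40 0 0 0" --pt "0 0 40 0 0 0" --pt "0 0 40 0 0 0" --pt "0 0 40 0 0 0" --pt "0 0 40 0 0 0" --pt "0 0 6 0 0 0" --pt "0 0 0 0 0 0" --gripper 0.8

```text
clock: 7.97
position: [0.5467, 0.0188, 0.2734]
ee_rot: [-0.055, 3.135, 0.0]
force: [0.3, -0.6, 0.1]
width: 0.797
gripper_force: 0.0
```

```bash
python3 - <<'E'
from h import *
s,p,R,y=pose(); print(p,y,s['width'],s['force'])
t=grab('top','t2.png'); w=grab('wrist','w3.png')
A=cv2.resize(t[95:240,200:360],(600,544),interpolation=cv2.INTER_CUBIC)[:,:,::-1]
B=cv2.resize(grab('side','s2.png')[:,:,::-1][135:245,175:335],(600,412)); cv2.imwrite('pics/c2.png',cv2.resize(np.vstack([A,B]),(376,598)))
E
```

```text
[0.54672788 0.01884578 0.27336117] -3.1065431386149363 0.7969706478470567 [ 0.26903523 -0.57738322  0.05354586]
```

View pics/c2.png

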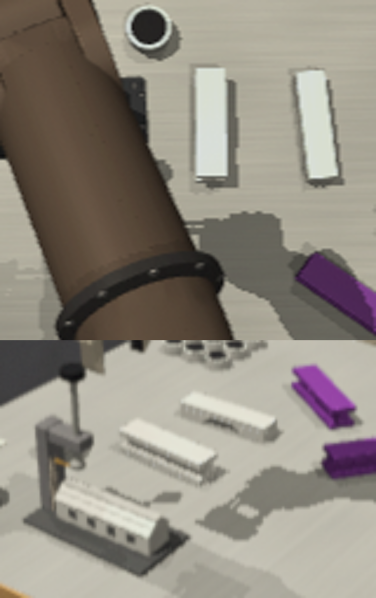

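The house lies on the plate with its end under the foot. Now press the knob.

>>> step_arm --pt "15 0.5 0 0 0 0" --pt "20 0.5 0 0 0 0" --pt "20 0.5 0 0 0 0" --pt "15 0.5 0 0 0 0" --pt "0 0 -10 0 0 0" --pt "0 0 -10 0 0 0" --pt "0 0 -5 0 0 0" --pt "0 0 0 0 0 0" --pt "0 0 -5 0 0 0" --pt "0 0 -5 0 0 0" --pt "0 0 -5 0 0 0" --pt "0 0 -5 0 0 0" --pt "0 0 -5 0 0 0" --pt "0 0 -5 0 0 0" --pt "0 0 0 0 0 0" --gripper 0

```text
clock: 9.37
position: [0.6149, 0.0201, 0.2139]
ee_rot: [0.055, -3.14, -0.0]
force: [0.4, -0.1, 1.7]
width: 0.004
gripper_force: 0.7
```

>>> step_arm --pt "0 0 -3 0 0 0" --pt "0 0 -1 0 0 0" --pt "0 0 -1 0 0 0" --pt "0 0 0 0 0 0" --pt "0 0 0 0 0 0"

```text
clock: 9.78
position: [0.6152, 0.0202, 0.21]
ee_rot: [0.055, -3.141, 0.0]
force: [-0.3, -0.5, 1.4]
width: 0.004
gripper_force: 0.8
```

>>> step_arm --pt "0 0 -1 0 0 0" --pt "0 0 -0.5 0 0 0" --pt "0 0 0 0 0 0" --pt "0 0 0 0 0 0"

```text
clock: 10.12
position: [0.6152, 0.0202, 0.2094]
ee_rot: [-0.055, 3.14, -0.001]
force: [-3.6, -1.4, 8.7]
width: 0.005
gripper_force: 4.4
```

>>> step_arm --pt "0 0 -0.5 0 0 0" --pt "0 0 0 0 0 0" --pt "0 0 0 0 0 0" --pt "0 0 0 0 0 0" --pt "0 0 0 0 0 0" --pt "0 0 0 0 0 0" --pt "0 0 0 0 0 0" --pt "0 0 0 0 0 0" --pt "0 0 0 0 0 0" --pt "0 0 0 0 0 0" --pt "0 0 0 0 0 0" --pt "0 0 0 0 0 0" --pt "0 0 0 0 0 0" --pt "0 0 0 0 0 0" --pt "0 0 0 0 0 0" --pt "0 0 0 0 0 0" --pt "0 0 0 0 0 0" --pt "0 0 0 0 0 0" --pt "0 0 0 0 0 0" --pt "0 0 0 0 0 0"

```text
clock: 11.78
position: [0.6153, 0.0203, 0.2093]
ee_rot: [-0.055, 3.14, -0.001]
force: [-4.0, -0.8, 11.8]
width: 0.002
gripper_force: 6.1
```

>>> step_arm --pt "0 0 0 0 0 0" --pt "0 0 0 0 0 0" --pt "0 0 0 0 0 0" --pt "0 0 0 0 0 0" --pt "0 0 0 0 0 0" --pt "0 0 0 0 0 0" --pt "0 0 0 0 0 0" --pt "0 0 0 0 0 0" --pt "0 0 0 0 0 0" --pt "0 0 0 0 0 0"

```text
clock: 12.62
position: [0.6153, 0.0202, 0.2093]
ee_rot: [-0.055, 3.14, -0.001]
force: [-4.5, -1.4, 12.9]
width: 0.005
gripper_force: 6.1
```

>>> step_arm --pt "0 0 15 0 0 0" --pt "0 0 25 0 0 0" --pt "0 0 22 0 0 0" --pt "-15 -0.5 0 0 0 0" --pt "-20 -0.5 0 0 0 0" --pt "-20 -0.5 0 0 0 0" --pt "-15 -0.5 0 0 0 0" --pt "0 0 0 0 0 0"

```text
clock: 13.28
position: [0.5428, 0.0184, 0.2701]
ee_rot: [0.056, -3.14, 0.002]
force: [-0.9, -0.5, 0.3]
width: 0.001
gripper_force: 0.0
```

>>> step_arm --pt "0 0 -10 0 0 0" --pt "0 0 -30 0 0 0" --pt "0 0 -30 0 0 0" --pt "0 0 -20 0 0 0" --pt "0 0 0 0 0 0" --pt "0 0 0 0 0 0" --gripper 0.8

```text
clock: 13.78
position: [0.5452, 0.0184, 0.1788]
ee_rot: [0.056, -3.139, -0.001]
force: [0.3, 0.3, 0.8]
width: 0.391
gripper_force: 0.0
```

```bash
python3 - <<'E'
from h import *
s,p,R,y=pose(); cal=cams.get_calibration('wrist'); im=grab('wrist','w4.png')[:,:,::-1].copy()
print(p,y,s['width'])
drawbox(im,'wrist',.5592,.0187,.035,.008,.05,.046,cal=cal); cv2.imwrite('pics/w4d.png',im)
E
```

```text
[0.54519684 0.01835004 0.17881749] -3.1062239729697008 0.39065957877070717
```

View pics/w4d.png

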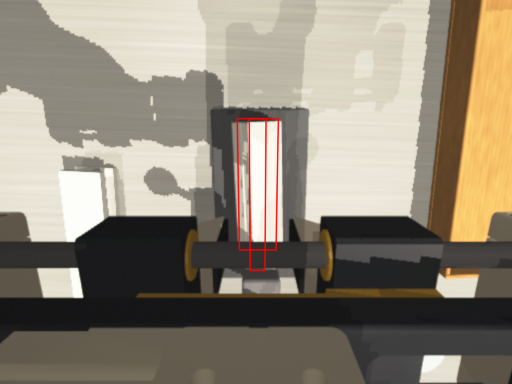

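The house is where I left it, around (236–282, 120–270). The fingers open fully, then descend and grip.

>>> step_arm --pt "0 0 0 0 0 0" --pt "0 0 0 0 0 0" --pt "0 0 -10 0 0 0" --pt "0 0 -30 0 0 0" --pt "0 0 -30 0 0 0" --pt "0 0 -30 0 0 0" --pt "0 0 -30 0 0 0" --pt "0 0 -20 0 0 0" --pt "0 0 -10 0 0 0" --pt "0 0 -2 0 0 0" --pt "0 0 0 0 0 0" --gripper 0.85

```text
clock: 14.75
position: [0.5454, 0.0184, 0.018]
ee_rot: [0.055, -3.141, -0.0]
force: [1.0, -0.0, -0.1]
width: 0.848
gripper_force: 0.0
```

>>> step_arm --pt "0 0 0 0 0 0" --pt "0 0 0 0 0 0" --pt "0 0 0 0 0 0" --pt "0 0 0 0 0 0" --pt "0 0 0 0 0 0" --pt "0 0 0 0 0 0" --gripper 0

```text
clock: 15.25
position: [0.5455, 0.0183, 0.0184]
ee_rot: [-0.055, 3.14, -0.0]
force: [-1.3, 0.7, 4.5]
width: 0.495
gripper_force: 49.7
```

>>> step_arm --pt "0 0 5 0 0 0" --pt "0 0 8 0 0 0" --pt "0 0 7 0 0 0" --pt "-12 0 0 0 0 0" --pt "-25 0 0 0 0 0" --pt "-25 0 0 0 0 0" --pt "-25 0 0 0 0 0" --pt "-25 0 10 0 0 0" --pt "-12 0 20 0 0 0" --pt "0 12 20 0 0 0.006" --pt "0 20 0 0 0 0.006" --pt "5 25 0 0 0 0.006" --pt "10 25 0 0 0 0.006" --pt "10 25 0 0 0 0.006" --pt "10 25 0 0 0 0.006" --pt "10 25 0 0 0 0.006" --pt "10 25 0 0 0 0.006" --pt "10 25 0 0 0 0" --pt "10 25 0 0 0 0"

```text
clock: 16.83
position: [0.4964, 0.2514, 0.0885]
ee_rot: [-0.131, 3.139, -0.0]
force: [0.1, -0.0, -4.0]
width: 0.499
gripper_force: 49.7
```

>>> step_arm --pt "10 25 0 0 0 0" --pt "10 25 0 0 0 0" --pt "9 25 0 0 0 0" --pt "0 25 0 0 0 0" --pt "0 20 0 0 0 0" --pt "0 14 0 0 0 0" --pt "0 0 0 0 0 0" --pt "0 0 0 0 0 0"

```text
clock: 17.5
position: [0.5247, 0.3847, 0.088]
ee_rot: [0.133, -3.138, 0.0]
force: [-0.7, -0.2, -3.9]
width: 0.496
gripper_force: 49.7
```

```bash
python3 - <<'E'
from h import *
s,p,R,y=pose(); print(p,y,s['width'],s['force']); cal=cams.get_calibration('wrist'); im=grab('wrist','w5.png')[:,:,::-1].copy()
for z in(.045,):drawbox(im,'wrist',.484,.328,.083,0,z,.22,.31,cal=cal)
cv2.imwrite('pics/w5d.png',im)
E
```

```text
[0.52466714 0.38466515 0.08804137] -3.057157987332222 0.4960451954141709 [-0.67096414 -0.20196302 -3.8967984 ]
```

View pics/w5d.png

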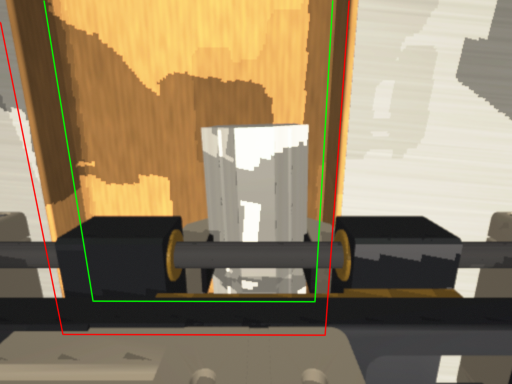

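The house hangs inside the carton's +y side, with the wall at about x≈345 and the house edge at x≈308. Lower it.

>>> step_arm --pt "0 0 -10 0 0 0" --pt "0 0 -20 0 0 0" --pt "0 0 -20 0 0 0" --pt "0 0 -14 0 0 0" --pt "0 0 -5 0 0 0" --pt "0 0 -2 0 0 0" --pt "0 0 -1 0 0 0" --pt "0 0 0 0 0 0" --pt "0 0 0 0 0 0"

```text
clock: 18.3
position: [0.5257, 0.3849, 0.0169]
ee_rot: [-0.131, 3.138, 0.002]
force: [-0.5, 0.1, -3.7]
width: 0.497
gripper_force: 49.7
```

>>> step_arm --pt "0 0 -1 0 0 0" --pt "0 0 -1 0 0 0" --pt "0 0 0 0 0 0" --pt "0 0 0 0 0 0"

```text
clock: 18.63
position: [0.5256, 0.3848, 0.0155]
ee_rot: [-0.131, 3.137, 0.001]
force: [-2.1, -2.7, 5.6]
width: 0.499
gripper_force: 49.7
```

>>> step_arm --pt "0 0 0 0 0 0" --pt "0 0 0 0 0 0" --pt "0 0 0 0 0 0" --pt "0 0 5 0 0 0" --pt "0 0 20 0 0 0" --pt "0 0 40 0 0 0" --pt "0 0 40 0 0 0" --pt "-10 -20 30 0 0 -0.01" --pt "-20 -35 0 0 0 -0.01" --pt "-20 -35 0 0 0 -0.01" --pt "-20 -35 0 0 0 -0.01" --pt "-20 -35 0 0 0 -0.01" --pt "-6 -40 0 0 0 -0.01" --pt "0 -40 0 0 0 -0.01" --pt "0 -40 0 0 0 -0.01" --pt "0 -40 0 0 0 -0.01" --pt "0 -40 0 0 0 -0.01" --pt "0 -40 0 0 0 0" --pt "0 -40 0 0 0 0" --pt "10 -40 0 0 0 0" --gripper 0.6

```text
clock: 20.3
position: [0.4375, -0.0977, 0.1495]
ee_rot: [-0.026, -3.141, 0.002]
force: [1.2, 0.7, 0.2]
width: 0.601
gripper_force: 0.0
```

>>> step_arm --pt "25 -30 0 0 0 0" --pt "35 -20 0 0 0 0" --pt "35 0 0 0 0 0" --pt "35 0 0 0 0 0" --pt "25 0 0 0 0 0" --pt "11 4 0 0 0 0" --pt "0 0 0 0 0 0" --pt "0 0 0 0 0 0" --gripper 1

```text
clock: 20.97
position: [0.6053, -0.141, 0.1489]
ee_rot: [-0.025, -3.141, -0.001]
force: [-0.3, -0.1, -0.6]
width: 0.996
gripper_force: 0.0
```

```bash
python3 - <<'E'
from h import *
s,p,R,y=pose(); print(p,y,s['width'],s['force']); cal=cams.get_calibration('wrist'); im=grab('wrist','w6.png')[:,:,::-1].copy()
drawbox(im,'wrist',.6192,-.1748,-.017,0,.039,.044,cal=cal)
t=grab('top','t6.png')[:,:,::-1]
cv2.imwrite('pics/w6d.png',np.hstack([cv2.resize(im,(400,300)),cv2.resize(t,(400,300))]))
E
```

```text
[ 0.6052825  -0.14100265  0.14886317] 3.1257681887397184 0.9958817155612424 [-0.32130347 -0.12749161 -0.60356215]
```

View pics/w6d.png

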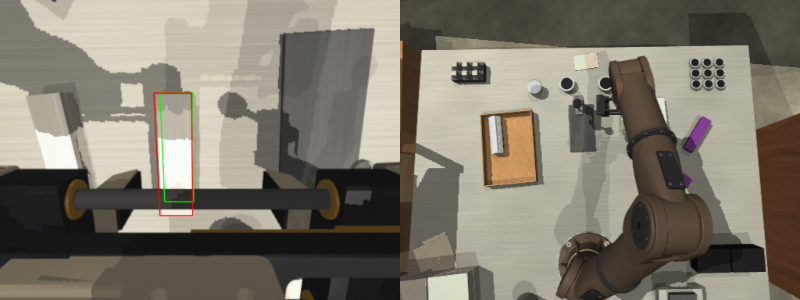

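The beam is where it was measured, and the house lies in the carton. I'm 34 mm short in y, so correct that, then descend and grip.

>>> step_arm --pt "0 -17 0 0 0 0" --pt "0 -17 -10 0 0 0" --pt "0 0 -30 0 0 0" --pt "0 0 -30 0 0 0" --pt "0 0 -30 0 0 0" --pt "0 0 -22 0 0 0" --pt "0 0 -12 0 0 0" --pt "0 0 -3 0 0 0" --pt "0 0 0 0 0 0"

```text
clock: 21.82
position: [0.6045, -0.1764, 0.0115]
ee_rot: [-0.028, -3.14, -0.0]
force: [-0.4, -0.2, 0.3]
width: 1.001
gripper_force: 0.0
```

>>> step_arm --pt "0 0 0 0 0 0" --pt "0 0 0 0 0 0" --pt "0 0 0 0 0 0" --pt "0 0 0 0 0 0" --pt "0 0 0 0 0 0" --pt "0 0 0 0 0 0" --pt "0 0 0 0 0 0" --pt "0 0 0 0 0 0" --gripper 0

```text
clock: 22.48
position: [0.6053, -0.175, 0.0121]
ee_rot: [0.026, 3.141, 0.001]
force: [0.0, -0.6, 1.3]
width: 0.474
gripper_force: 50.2
```

>>> step_arm --pt "0 0 5 0 0 0" --pt "0 0 10 0 0 0" --pt "0 0 10 0 0 0" --pt "-13 0 0 0 0 0" --pt "-26 0 0 0 0 0" --pt "-26 0 0 0 0 0" --pt "-26 0 0 0 0 0" --pt "-26 0 0 0 0 0" --pt "-26 0 0 0 0 0" --pt "-26 5 0 0 0 0" --pt "-20 12 0 0 0 0.01" --pt "-6 20 0 0 0 0.01" --pt "0 26 0 0 0 0.01" --pt "0 26 0 0 0 0.01" --pt "0 26 0 0 0 0.012" --pt "0 26 0 0 0 0" --pt "0 26 0 0 0 0" --pt "0 18 0 0 0 0" --pt "0 8 0 0 0 0" --pt "0 0 0 0 0 0"

```text
clock: 24.15
position: [0.4111, 0.0192, 0.0378]
ee_rot: [-0.06, 3.139, 0.001]
force: [0.3, 0.5, -5.0]
width: 0.472
gripper_force: 50.0
```

>>> step_arm --pt "10 0 0 0 0 0" --pt "22 0 0 0 0 0" --pt "22 0 0 0 0 0" --pt "22 0 0 0 0 0" --pt "22 0 0 0 0 0" --pt "22 0 0 0 0 0" --pt "14 0 0 0 0 0" --pt "0 0 -6 0 0 0" --pt "0 0 -6 0 0 0" --pt "0 0 -4 0 0 0" --pt "0 0 -1 0 0 0" --pt "0 0 -1 0 0 0" --pt "0 0 0 0 0 0" --pt "0 0 0 0 0 0"

```text
clock: 25.32
position: [0.5433, 0.0154, 0.0199]
ee_rot: [0.054, -3.141, 0.004]
force: [-4.5, -2.6, 15.2]
width: 0.476
gripper_force: 50.0
```

>>> step_arm --pt "0 0 0.5 0 0 0" --pt "0 0 0.5 0 0 0" --pt "0 0 0 0 0 0" --pt "0 0 0 0 0 0"

```text
clock: 25.65
position: [0.5434, 0.0161, 0.0199]
ee_rot: [0.054, -3.14, 0.002]
force: [-4.0, -4.1, 6.2]
width: 0.477
gripper_force: 50.0
```

```bash
python3 - <<'E'
from h import *
s,p,R,y=pose(); print(p,y,s['width'],s['force'],s['ft_torque'],R[:,2])
im=grab('wrist','w7.png')[:,:,::-1]
t=grab('side','s7.png')[:,:,::-1][135:245,175:335]
cv2.imwrite('pics/w7d.png',np.hstack([cv2.resize(im,(400,300)),cv2.resize(t,(400,300))]))
E
```

```text
[0.54339928 0.01611194 0.01993415] -3.107152421774522 0.4770739939068 [-3.96939174 -4.12877877  6.18375479] [-0.99204925  0.56699405 -0.04913986] [-0.00123144 -0.00142636 -0.99999822]
```

View pics/w7d.png

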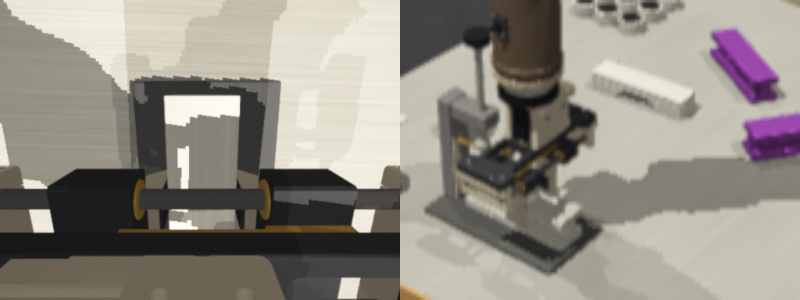

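The beam lies straight on the plate, in contact. Release it.

>>> step_arm --pt "0 0 0 0 0 0" --pt "0 0 0 0 0 0" --pt "0 0 0 0 0 0" --pt "0 0 0 0 0 0" --pt "0 0 5 0 0 0" --pt "0 0 15 0 0 0" --pt "0 0 30 0 0 0" --pt "0 0 40 0 0 0" --pt "0 0 40 0 0 0" --pt "0 0 40 0 0 0" --pt "0 0 40 0 0 0" --pt "0 0 36 0 0 0" --pt "0 0 6 0 0 0" --pt "0 0 0 0 0 0" --gripper 0.8

```text
clock: 26.92
position: [0.5456, 0.018, 0.2752]
ee_rot: [-0.055, 3.135, 0.0]
force: [0.1, 0.2, 0.1]
width: 0.802
gripper_force: 0.0
```

```bash
python3 - <<'E'
from h import *
s,p,R,y=pose(); print(p,y,s['width'],s['force'])
cal=cams.get_calibration('wrist');im=grab('wrist','w8.png')[:,:,::-1].copy()
drawbox(im,'wrist',.5574,.0180,.035,.008,.039,.044,cal=cal)
t=grab('side','s8.png')[:,:,::-1][135:245,175:335]
cv2.imwrite('pics/w8d.png',np.hstack([cv2.resize(im,(400,300)),cv2.resize(t,(400,300))]))
E
```

```text
[0.54563949 0.01795077 0.27517921] -3.1062495909510006 0.8015157793862914 [0.10939436 0.15692666 0.09716685]
```

View pics/w8d.png

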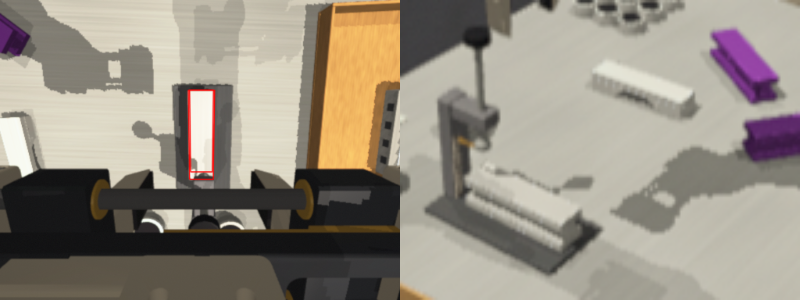

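The beam lies flat on the plate under the foot. Press the knob.

>>> step_arm --pt "15 0.5 0 0 0 0" --pt "20 0.5 0 0 0 0" --pt "20 0.5 0 0 0 0" --pt "15 0.5 0 0 0 0" --pt "0 0 -10 0 0 0" --pt "0 0 -10 0 0 0" --pt "0 0 -8 0 0 0" --pt "0 0 0 0 0 0" --pt "0 0 -6 0 0 0" --pt "0 0 -6 0 0 0" --pt "0 0 -6 0 0 0" --pt "0 0 -6 0 0 0" --pt "0 0 -6 0 0 0" --pt "0 0 -6 0 0 0" --pt "0 0 -6 0 0 0" --pt "0 0 -4 0 0 0" --pt "0 0 -1.5 0 0 0" --pt "0 0 0 0 0 0" --pt "0 0 0 0 0 0" --gripper 0

```text
clock: 28.6
position: [0.6144, 0.0193, 0.1983]
ee_rot: [-0.055, 3.14, -0.001]
force: [-6.6, -1.1, 18.1]
width: 0.006
gripper_force: 9.1
```

>>> step_arm --pt "0 0 0 0 0 0" --pt "0 0 0 0 0 0" --pt "0 0 0 0 0 0" --pt "0 0 0 0 0 0" --pt "0 0 0 0 0 0" --pt "0 0 0 0 0 0" --pt "0 0 0 0 0 0" --pt "0 0 0 0 0 0" --pt "0 0 0 0 0 0" --pt "0 0 0 0 0 0" --pt "0 0 0 0 0 0" --pt "0 0 0 0 0 0" --pt "0 0 0 0 0 0" --pt "0 0 0 0 0 0"

```text
clock: 29.77
position: [0.6144, 0.0193, 0.1983]
ee_rot: [-0.055, 3.14, -0.001]
force: [-7.2, -2.4, 17.8]
width: 0.003
gripper_force: 9.1
```

>>> step_arm --pt "0 0 0 0 0 0" --pt "0 0 0 0 0 0" --pt "0 0 0 0 0 0" --pt "0 0 0 0 0 0" --pt "0 0 0 0 0 0" --pt "0 0 0 0 0 0" --pt "0 0 0 0 0 0" --pt "0 0 0 0 0 0" --pt "0 0 0 0 0 0" --pt "0 0 0 0 0 0" --pt "0 0 0 0 0 0" --pt "0 0 0 0 0 0" --pt "0 0 0 0 0 0" --pt "0 0 0 0 0 0" --pt "0 0 0 0 0 0"

```text
clock: 31.02
position: [0.6144, 0.0192, 0.1983]
ee_rot: [-0.055, 3.14, -0.001]
force: [-6.0, -1.7, 16.9]
width: 0.006
gripper_force: 9.1
```

>>> step_arm --pt "0 0 15 0 0 0" --pt "0 0 25 0 0 0" --pt "0 0 33 0 0 0" --pt "-15 -0.5 0 0 0 0" --pt "-20 -0.5 0 0 0 0" --pt "-20 -0.5 0 0 0 0" --pt "-15 -0.5 0 0 0 0" --pt "0 0 0 0 0 0" --pt "0 0 0 0 0 0"

```text
clock: 31.77
position: [0.544, 0.017, 0.2695]
ee_rot: [-0.055, 3.141, -0.001]
force: [0.2, -0.1, 0.2]
width: 0.002
gripper_force: 0.0
```

>>> step_arm --pt "0 1 -10 0 0 0" --pt "0 0 -30 0 0 0" --pt "0 0 -30 0 0 0" --pt "0 0 -30 0 0 0" --pt "0 0 -20 0 0 0" --pt "0 0 -10 0 0 0" --pt "0 0 0 0 0 0" --pt "0 0 0 0 0 0" --pt "0 0 0 0 0 0" --pt "0 0 -30 0 0 0" --pt "0 0 -30 0 0 0" --pt "0 0 -30 0 0 0" --pt "0 0 -20 0 0 0" --pt "0 0 -8 0 0 0" --pt "0 0 -1 0 0 0" --pt "0 0 0 0 0 0" --gripper 0.85

```text
clock: 33.1
position: [0.5452, 0.0185, 0.0216]
ee_rot: [-0.055, 3.14, 0.0]
force: [-0.6, -0.7, -0.2]
width: 0.851
gripper_force: 0.0
```

>>> step_arm --pt "0 0 0 0 0 0" --pt "0 0 0 0 0 0" --pt "0 0 0 0 0 0" --pt "0 0 0 0 0 0" --pt "0 0 0 0 0 0" --pt "0 0 0 0 0 0" --pt "0 0 0 0 0 0" --gripper 0

```text
clock: 33.68
position: [0.5444, 0.0175, 0.0208]
ee_rot: [-0.054, 3.141, -0.002]
force: [-0.7, -2.7, 6.2]
width: 0.477
gripper_force: 50.0
```

>>> step_arm --pt "0 0 5 0 0 0" --pt "0 0 8 0 0 0" --pt "0 0 7 0 0 0" --pt "-12 0 0 0 0 0" --pt "-25 0 0 0 0 0" --pt "-25 0 0 0 0 0" --pt "-25 0 0 0 0 0" --pt "-25 0 10 0 0 0" --pt "-12 0 20 0 0 0" --pt "0 12 20 0 0 0.006" --pt "0 22 0 0 0 0.006" --pt "10 25 0 0 0 0.006" --pt "12 25 0 0 0 0.006" --pt "12 25 0 0 0 0.006" --pt "12 25 0 0 0 0.006" --pt "12 25 0 0 0 0.006" --pt "12 25 0 0 0 0.006" --pt "12 25 0 0 0 0" --pt "12 25 0 0 0 0"

```text
clock: 35.27
position: [0.5143, 0.2537, 0.0909]
ee_rot: [0.131, -3.139, -0.0]
force: [0.2, 1.0, -4.4]
width: 0.47
gripper_force: 50.0
```

>>> step_arm --pt "12 20 0 0 0 0" --pt "8 8 0 0 0 0" --pt "0 0 0 0 0 0" --pt "0 0 0 0 0 0"

```text
clock: 35.6
position: [0.5337, 0.2805, 0.0905]
ee_rot: [0.132, -3.138, -0.0]
force: [-1.1, -0.6, -4.2]
width: 0.474
gripper_force: 50.0
```

```bash
python3 - <<'E'
from h import *
s,p,R,y=pose(); print(p,y,s['width'],s['force'])
for x in('top','wrist'): grab(x,x+'9.png')
# where is the carton's -y outer wall & +y wall in wrist view: scan row for orange
im=cv2.imread('pics/wrist9.png'); hsv=cv2.cvtColor(im,cv2.COLOR_BGR2HSV); cal=cams.get_calibration('wrist')
m=(hsv[...,0]>5)&(hsv[...,0]<25)&(hsv[...,1]>100)
for r in(20,60,120,180):
    c=np.flatnonzero(m[r]); print(r,c.min(),c.max(),atz('wrist',(c.min(),r),.045,cal).round(4),atz('wrist',(c.max(),r),.045,cal).round(4))
    # expected walls at this x
    for e,cc in((-.11,c.min()),(.11,c.max())):
        q=atz('wrist',(cc,r),.045,cal); d=q[:2]-[.484,.328]; print('   local y',(-np.sin(.083)*d[0]+np.cos(.083)*d[1]).round(4))
E
```

```text
[0.53374344 0.28054895 0.09049151] -3.0577046527089924 0.4735906645461465 [-1.05531218 -0.61359439 -4.18946219]
20 177 511 [0.4112 0.2175 0.045 ] [0.3934 0.4304 0.045 ]
   local y -0.1041
   local y 0.1095
60 180 511 [0.4347 0.2198 0.045 ] [0.4165 0.4375 0.045 ]
   local y -0.1038
   local y 0.1147
120 183 499 [0.4731 0.2225 0.045 ] [0.4548 0.4409 0.045 ]
   local y -0.1043
   local y 0.1149
180 187 486 [0.5156 0.2262 0.045 ] [0.4972 0.4439 0.045 ]
   local y -0.1041
   local y 0.1144
```

>>> step_arm --pt "0 4 -6 0 0 0" --pt "0 0 -20 0 0 0" --pt "0 0 -20 0 0 0" --pt "0 0 -16 0 0 0" --pt "0 0 -7 0 0 0" --pt "0 0 -2 0 0 0" --pt "0 0 -1 0 0 0" --pt "0 0 -1 0 0 0" --pt "0 0 0 0 0 0" --pt "0 0 0 0 0 0"

```text
clock: 36.53
position: [0.5347, 0.2846, 0.0183]
ee_rot: [-0.13, 3.138, 0.001]
force: [-0.0, 0.0, -5.0]
width: 0.472
gripper_force: 50.0
```

>>> step_arm --pt "0 0 -0.8 0 0 0" --pt "0 0 -0.7 0 0 0" --pt "0 0 0 0 0 0" --pt "0 0 0 0 0 0"

```text
clock: 36.87
position: [0.5347, 0.2847, 0.0178]
ee_rot: [-0.131, 3.137, 0.0]
force: [-3.9, -2.6, 11.6]
width: 0.475
gripper_force: 50.0
```

>>> step_arm --pt "0 0 0 0 0 0" --pt "0 0 0 0 0 0" --pt "0 0 0 0 0 0" --pt "0 0 5 0 0 0" --pt "0 0 20 0 0 0" --pt "0 0 40 0 0 0" --pt "0 0 40 0 0 0" --pt "-19 -35 28 0 0 0" --pt "-19 -35 0 0 0 0" --pt "-19 -35 0 0 0 0" --pt "-19 -35 0 0 0 0" --pt "-19 -35 0 0 0 0" --pt "0 -40 0 0 0 0" --pt "0 -40 0 0 0 0" --pt "0 -40 0 0 0 0" --pt "0 -40 0 0 0 0" --pt "0 -40 0 0 0 0" --pt "0 -40 0 0 0 0" --pt "0 -40 0 0 0 0" --pt "0 -40 0 0 0 0" --gripper 0.57

```text
clock: 38.53
position: [0.4417, -0.2077, 0.1455]
ee_rot: [-0.131, 3.138, -0.001]
force: [1.1, 0.4, 0.4]
width: 0.571
gripper_force: 0.0
```

>>> step_arm --pt "0 -40 0 0 0 0" --pt "20 -35 0 0 0 0" --pt "25 -30 0 0 0 0" --pt "35 -15 0 0 0 0" --pt "35 0 0 0 0 0" --pt "28 0 0 0 0 0" --pt "20 0 0 0 0 0" --pt "0 0 0 0 0 0" --pt "0 0 0 0 0 0" --gripper 1

```text
clock: 39.28
position: [0.6057, -0.3248, 0.1446]
ee_rot: [-0.133, 3.139, 0.002]
force: [0.1, -0.6, -0.2]
width: 1.002
gripper_force: 0.0
```

```bash
python3 - <<'E'
from h import *
s,p,R,y=pose(); print(p,y,s['width'],s['force']); cal=cams.get_calibration('wrist')
t=grab('top','t10.png'); im=grab('wrist','w10.png')
g=im.astype(float).mean(2); print([np.round(proj('wrist',[.6166+np.cos(.079)*a-np.sin(.079)*b,-.329+np.sin(.079)*a+np.cos(.079)*b,.028],cal),1).tolist() for a,b in((-.08,-.021),(-.08,.021),(0,-.021),(0,.021))])
b=cv2.GaussianBlur(g,(1,3),0)
for r in range(100,200,20): print(r,b[r,190:330:4].astype(int).tolist())
# top image: bright arch visible?
d=np.abs(t.astype(int)-cv2.imread('pics/t0.png')[:,:,::-1].astype(int)).max(2)
cv2.imwrite('pics/t10c.png',cv2.resize(t[:,:,::-1],(800,600)))
E
```

```text
[ 0.60573041 -0.32478949  0.14461307] -3.0570417151125433 1.002302660954155 [ 0.07971443 -0.56066212 -0.16403776]
[[229.7, 113.9], [274.8, 114.2], [231.1, 196.6], [273.1, 196.9]]
100 [115, 108, 107, 107, 107, 108, 108, 108, 104, 94, 93, 93, 96, 169, 168, 168, 167, 167, 166, 165, 166, 166, 166, 166, 165, 166, 166, 166, 167, 167, 167, 168, 168, 168, 169]
120 [180, 107, 107, 107, 107, 106, 107, 105, 106, 91, 90, 129, 132, 134, 133, 135, 228, 231, 236, 236, 238, 236, 171, 180, 182, 182, 182, 181, 181, 182, 181, 181, 182, 183, 183]
140 [107, 106, 106, 106, 107, 107, 108, 107, 107, 108, 108, 129, 131, 138, 146, 146, 147, 237, 237, 237, 239, 236, 154, 183, 186, 187, 187, 188, 188, 188, 189, 189, 189, 189, 189]
160 [179, 180, 179, 179, 179, 179, 179, 179, 179, 106, 107, 135, 155, 155, 156, 155, 200, 236, 237, 236, 238, 236, 146, 183, 184, 184, 184, 184, 184, 185, 186, 187, 188, 189, 189]
180 [182, 181, 182, 181, 180, 180, 180, 180, 180, 106, 107, 170, 236, 236, 236, 236, 235, 236, 237, 236, 237, 236, 144, 185, 186, 186, 187, 188, 188, 188, 189, 189, 189, 189, 188]
```

The arch is where measured: its edges in the wrist image are at columns 232–276, against 230–275 predicted.

>>> step_arm --pt "-3 -4.5 -8 0 0 0" --pt "0 0 -30 0 0 0" --pt "0 0 -30 0 0 0" --pt "0 0 -30 0 0 0" --pt "0 0 -22 0 0 0" --pt "0 0 -13 0 0 0" --pt "0 0 -4 0 0 0" --pt "0 0 0 0 0 0"

```text
clock: 40.05
position: [0.6009, -0.3305, 0.0073]
ee_rot: [0.13, -3.138, -0.001]
force: [-0.4, 1.1, -0.2]
width: 1.0
gripper_force: 0.0
```

>>> step_arm --pt "0 0 0 0 0 0" --pt "0 0 0 0 0 0" --pt "0 0 0 0 0 0" --pt "0 0 0 0 0 0" --pt "0 0 0 0 0 0" --pt "0 0 0 0 0 0" --pt "0 0 0 0 0 0" --pt "0 0 0 0 0 0" --gripper 0

```text
clock: 40.72
position: [0.6019, -0.33, 0.008]
ee_rot: [0.131, -3.139, -0.001]
force: [-1.1, 5.5, 4.1]
width: 0.468
gripper_force: 2.5
```

>>> step_arm --pt "0 0 0 0 0 0" --pt "0 0 0 0 0 0" --pt "0 0 0 0 0 0" --pt "0 0 0 0 0 0"

```text
clock: 41.05
position: [0.6019, -0.3297, 0.008]
ee_rot: [0.131, -3.139, -0.001]
force: [-2.1, 2.9, 2.9]
width: 0.452
gripper_force: 50.0
```

>>> step_arm --pt "0 0 5 0 0 0" --pt "0 0 10 0 0 0" --pt "0 0 10 0 0 0" --pt "0 13 0 0 0 -0.006" --pt "0 26 0 0 0 -0.006" --pt "0 26 0 0 0 -0.006" --pt "0 26 0 0 0 -0.006" --pt "0 26 0 0 0 -0.006" --pt "0 26 0 0 0 -0.006" --pt "-10 20 0 0 0 -0.006" --pt "-20 12 0 0 0 -0.006" --pt "-26 0 0 0 0 0" --pt "-26 0 0 0 0 0" --pt "-26 0 0 0 0 0" --pt "-26 0 0 0 0 0" --pt "-26 0 0 0 0 0" --pt "-20 5 0 0 0 0" --pt "-12 13 0 0 0 0" --pt "0 26 0 0 0 0" --pt "0 26 0 0 0 0"

```text
clock: 42.72
position: [0.4098, -0.0859, 0.0339]
ee_rot: [-0.05, 3.14, -0.002]
force: [1.1, 0.3, -4.8]
width: 0.45
gripper_force: 50.0
```

>>> step_arm --pt "0 26 0 0 0 0" --pt "0 26 0 0 0 0" --pt "0 26 0 0 0 0" --pt "0 18 0 0 0 0" --pt "0 7 0 0 0 0" --pt "0 0 0 0 0 0" --pt "0 0 0 0 0 0"

```text
clock: 43.3
position: [0.4104, 0.0173, 0.0334]
ee_rot: [-0.056, 3.14, -0.001]
force: [-0.1, 0.7, -4.9]
width: 0.452
gripper_force: 50.0
```

>>> step_arm --pt "10 1 0 0 0 0" --pt "22 0 0 0 0 0" --pt "22 0 0 0 0 0" --pt "22 0 0 0 0 0" --pt "22 0 0 0 0 0" --pt "22 0 0 0 0 0" --pt "14 0 0 0 0 0" --pt "0 0 -6 0 0 0" --pt "0 0 -6 0 0 0" --pt "0 0 -3 0 0 0" --pt "0 0 -1 0 0 0" --pt "0 0 0 0 0 0" --pt "0 0 0 0 0 0"

```text
clock: 44.38
position: [0.5435, 0.0187, 0.0169]
ee_rot: [0.055, -3.141, 0.0]
force: [0.3, -0.1, -4.1]
width: 0.452
gripper_force: 50.0
```

>>> step_arm --pt "0 0 -1 0 0 0" --pt "0 0 -0.7 0 0 0" --pt "0 0 0 0 0 0" --pt "0 0 0 0 0 0"

```text
clock: 44.72
position: [0.5439, 0.019, 0.0159]
ee_rot: [-0.056, 3.141, -0.0]
force: [-3.4, -0.9, 5.7]
width: 0.455
gripper_force: 50.0
```

Seated, so release and press.

>>> step_arm --pt "0 0 0 0 0 0" --pt "0 0 0 0 0 0" --pt "0 0 0 0 0 0" --pt "0 0 0 0 0 0" --pt "0 0 5 0 0 0" --pt "0 0 15 0 0 0" --pt "0 0 30 0 0 0" --pt "0 0 40 0 0 0" --pt "0 0 40 0 0 0" --pt "0 0 40 0 0 0" --pt "0 0 40 0 0 0" --pt "0 0 40 0 0 0" --pt "0 0 7 0 0 0" --pt "0 0 0 0 0 0" --gripper 0.8

```text
clock: 45.88
position: [0.5456, 0.0194, 0.276]
ee_rot: [-0.055, 3.134, 0.0]
force: [-0.0, 0.0, -0.8]
width: 0.802
gripper_force: 0.0
```

```bash
python3 - <<'E'
from h import *
s,p,R,y=pose(); print(p,y,s['width']); cal=cams.get_calibration('wrist'); im=grab('wrist','w11.png'); grab('side','s11.png')
g=im.astype(int).mean(2)
print([np.round(proj('wrist',[.558+np.cos(.035)*a-np.sin(.035)*b,.0195+np.sin(.035)*a+np.cos(.035)*b,.036],cal),1).tolist() for a,b in((-.08,-.021),(-.08,.021),(0,-.021),(0,.021))])
for r in (130,150,170,190): print(r,g[r,220:300:2].astype(int).tolist())
print(g[100:200:3,260].astype(int).tolist())
E
```

```text
[0.54558493 0.01936258 0.27596657] -3.1064793452829598 0.8020176508528717
[[241.9, 115.2], [273.0, 115.3], [242.6, 173.5], [272.2, 173.5]]
130 [129, 104, 114, 114, 113, 112, 113, 87, 53, 53, 53, 101, 241, 241, 242, 241, 242, 243, 242, 242, 243, 244, 245, 245, 247, 243, 241, 115, 92, 99, 100, 98, 99, 98, 98, 97, 99, 101, 131, 167]
150 [139, 103, 113, 113, 115, 113, 109, 98, 58, 53, 53, 81, 241, 241, 241, 242, 243, 243, 242, 243, 243, 244, 244, 245, 247, 242, 233, 105, 100, 100, 100, 90, 91, 90, 90, 91, 90, 92, 148, 180]
170 [207, 127, 112, 112, 113, 114, 114, 107, 58, 53, 52, 74, 239, 242, 241, 242, 243, 243, 243, 243, 244, 244, 243, 245, 245, 242, 227, 94, 90, 87, 89, 88, 90, 90, 99, 100, 100, 108, 187, 192]
190 [123, 123, 73, 68, 68, 69, 70, 69, 67, 60, 53, 68, 229, 242, 241, 241, 243, 243, 244, 245, 245, 231, 230, 233, 234, 232, 203, 88, 89, 87, 87, 87, 88, 92, 100, 99, 98, 137, 189, 189]
[185, 186, 174, 70, 46, 44, 239, 243, 243, 243, 243, 243, 243, 243, 243, 243, 243, 243, 243, 243, 244, 244, 244, 244, 244, 244, 244, 244, 245, 245, 245, 245, 234, 234]
```

>>> step_arm --pt "15 0 0 0 0 0" --pt "20 0 0 0 0 0" --pt "20 0.5 0 0 0 0" --pt "16 0.5 0 0 0 0" --pt "0 0 -10 0 0 0" --pt "0 0 -10 0 0 0" --pt "0 0 -8 0 0 0" --pt "0 0 0 0 0 0" --gripper 0

```text
clock: 46.65
position: [0.6126, 0.0194, 0.241]
ee_rot: [0.056, -3.136, 0.001]
force: [-0.5, -0.2, -0.5]
width: 0.267
gripper_force: 0.0
```

>>> step_arm --pt "0 0 0 0 0 0" --pt "0 0 0 0 0 0" --pt "0 0 0 0 0 0" --pt "0 0 -6 0 0 0" --pt "0 0 -6 0 0 0" --pt "0 0 -6 0 0 0" --pt "0 0 -6 0 0 0" --pt "0 0 -6 0 0 0" --pt "0 0 -6 0 0 0" --pt "0 0 -6 0 0 0" --pt "0 0 -6 0 0 0" --pt "0 0 -4 0 0 0" --pt "0 0 0 0 0 0" --pt "0 0 0 0 0 0"

```text
clock: 47.82
position: [0.6145, 0.0197, 0.1919]
ee_rot: [0.055, -3.14, 0.0]
force: [-0.8, -0.0, 1.2]
width: 0.002
gripper_force: 1.0
```

>>> step_arm --pt "0 0 -3 0 0 0" --pt "0 0 -1 0 0 0" --pt "0 0 -1 0 0 0" --pt "0 0 0 0 0 0" --pt "0 0 0 0 0 0"

```text
clock: 48.23
position: [0.6147, 0.0197, 0.1874]
ee_rot: [0.055, -3.141, 0.0]
force: [-2.8, -1.6, 5.2]
width: 0.005
gripper_force: 2.4
```

>>> step_arm --pt "0 0 -0.7 0 0 0" --pt "0 0 -0.3 0 0 0" --pt "0 0 0 0 0 0" --pt "0 0 0 0 0 0" --pt "0 0 0 0 0 0" --pt "0 0 0 0 0 0" --pt "0 0 0 0 0 0" --pt "0 0 0 0 0 0" --pt "0 0 0 0 0 0" --pt "0 0 0 0 0 0" --pt "0 0 0 0 0 0" --pt "0 0 0 0 0 0" --pt "0 0 0 0 0 0" --pt "0 0 0 0 0 0" --pt "0 0 0 0 0 0" --pt "0 0 0 0 0 0"

```text
clock: 49.57
position: [0.6147, 0.0198, 0.1874]
ee_rot: [-0.055, 3.141, -0.001]
force: [-5.3, -0.8, 12.2]
width: 0.004
gripper_force: 6.3
```

>>> step_arm --pt "0 0 0 0 0 0" --pt "0 0 0 0 0 0" --pt "0 0 0 0 0 0" --pt "0 0 0 0 0 0" --pt "0 0 0 0 0 0" --pt "0 0 0 0 0 0" --pt "0 0 0 0 0 0" --pt "0 0 0 0 0 0" --pt "0 0 0 0 0 0" --pt "0 0 0 0 0 0" --pt "0 0 0 0 0 0" --pt "0 0 0 0 0 0" --pt "0 0 0 0 0 0" --pt "0 0 0 0 0 0"

```text
clock: 50.73
position: [0.6148, 0.0197, 0.1873]
ee_rot: [-0.055, 3.141, -0.001]
force: [-5.8, -0.8, 13.3]
width: 0.004
gripper_force: 6.3
```

>>> step_arm --pt "0 0 15 0 0 0" --pt "0 0 25 0 0 0" --pt "0 0 25 0 0 0" --pt "0 0 20 0 0 0" --pt "-15 0 0 0 0 0" --pt "-20 -0.5 0 0 0 0" --pt "-20 -0.5 0 0 0 0" --pt "-15 0 0 0 0 0" --pt "0 0 0 0 0 0" --pt "0 0 0 0 0 0"

```text
clock: 51.57
position: [0.5448, 0.0186, 0.2714]
ee_rot: [-0.055, 3.141, -0.001]
force: [-0.3, -0.1, 0.1]
width: 0.006
gripper_force: 0.0
```

All three gauged: 50.3, 39.3 and 28.3 mm. Now regrip the arch.

>>> step_arm --pt "0 0 -10 0 0 0" --pt "0 0 -30 0 0 0" --pt "0 0 -30 0 0 0" --pt "0 0 -30 0 0 0" --pt "0 0 -20 0 0 0" --pt "0 0 -10 0 0 0" --pt "0 0 0 0 0 0" --pt "0 0 0 0 0 0" --pt "0 0 0 0 0 0" --pt "0 0 -30 0 0 0" --pt "0 0 -30 0 0 0" --pt "0 0 -30 0 0 0" --pt "0 0 -20 0 0 0" --pt "0 0 -12 0 0 0" --pt "0 0 -3 0 0 0" --pt "0 0 0 0 0 0" --gripper 0.85

```text
clock: 52.9
position: [0.5456, 0.019, 0.0167]
ee_rot: [-0.055, 3.14, 0.0]
force: [-0.5, 0.3, 0.1]
width: 0.85
gripper_force: 0.0
```

>>> step_arm --pt "0 0 0 0 0 0" --pt "0 0 0 0 0 0" --pt "0 0 0 0 0 0" --pt "0 0 0 0 0 0" --pt "0 0 0 0 0 0" --pt "0 0 0 0 0 0" --pt "0 0 0 0 0 0" --pt "0 0 0 0 0 0" --gripper 0

```text
clock: 53.57
position: [0.5451, 0.0188, 0.0165]
ee_rot: [-0.055, 3.141, -0.0]
force: [-1.0, -1.2, 4.9]
width: 0.456
gripper_force: 50.0
```

>>> step_arm --pt "0 0 5 0 0 0" --pt "0 0 8 0 0 0" --pt "0 0 7 0 0 0" --pt "-12 0 0 0 0 0" --pt "-25 0 0 0 0 0" --pt "-25 0 0 0 0 0" --pt "-25 0 0 0 0 0" --pt "-25 0 10 0 0 0" --pt "-15 0 20 0 0 0" --pt "-7 12 20 0 0 0.006" --pt "0 22 0 0 0 0.006" --pt "0 26 0 0 0 0.006" --pt "0 26 0 0 0 0.006" --pt "0 26 0 0 0 0.006" --pt "0 26 0 0 0 0.006" --pt "0 26 0 0 0 0.006" --pt "0 26 0 0 0 0.006" --pt "0 26 0 0 0 0" --pt "0 26 0 0 0 0"

```text
clock: 55.15
position: [0.4107, 0.262, 0.0867]
ee_rot: [-0.131, 3.139, -0.0]
force: [0.0, 0.8, -4.9]
width: 0.451
gripper_force: 50.0
```

>>> step_arm --pt "0 26 0 0 0 0" --pt "0 22 0 0 0 0" --pt "0 12 0 0 0 0" --pt "0 4 0 0 0 0" --pt "0 0 0 0 0 0" --pt "0 0 0 0 0 0"

```text
clock: 55.65
position: [0.4109, 0.3232, 0.086]
ee_rot: [0.129, -3.138, 0.003]
force: [-0.7, -1.2, -5.2]
width: 0.451
gripper_force: 50.0
```

```bash
python3 - <<'E'
from h import *
s,p,R,y=pose(); print(p,y,s['width'],s['force'])
t=grab('top','t12.png')[:,:,::-1].copy(); w=grab('wrist','w12.png')
u=np.array([np.cos(.083),np.sin(.083)])
for c,h,wd in(((.5396,.386),.05,.046),((.5487,.2859),.039,.044)): drawbox(t,'top',*c,.083,.005,h,wd)
c=p[:2]+.014*u; drawbox(t,'top',*c,.083,.005,.028,.042,col=(255,0,0))
drawbox(t,'top',.484-.0004,.328+.005,.083,0,.045,.22,.31,col=(255,255,0))
s=cv2.imread('pics/top9.png')
cv2.imwrite('pics/t12d.png',np.hstack([cv2.resize(t[130:250,80:200],(395,395),interpolation=cv2.INTER_CUBIC),cv2.resize(w[:,:,::-1],(400,395))]))
E
```

```text
[0.41094694 0.3231717  0.08602132] -3.0592375299310604 0.45141560408888354 [-0.68769873 -1.17674852 -5.21278852]
```

View pics/t12d.png

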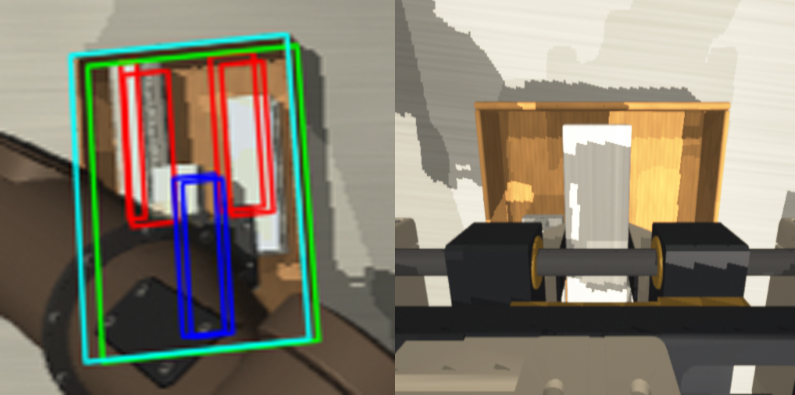

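The picture shows the beam has been knocked about 35 mm toward the robot since I placed it. It reaches crop (232–285, 97–250), while the red box marks where I put it. I've used all my picture views, so I'll measure numerically from here, starting by backing the arm out of the view.

>>> step_arm --pt "0 -20 20 0 0 0" --pt "0 -35 20 0 0 0" --pt "0 -40 0 0 0 0" --pt "0 -40 0 0 0 0" --pt "0 -40 0 0 0 0" --pt "0 -40 0 0 0 0" --pt "0 -40 0 0 0 0" --pt "0 -40 0 0 0 0" --pt "0 -25 0 0 0 0" --pt "0 0 0 0 0 0" --pt "0 0 0 0 0 0"

```text
clock: 56.67
position: [0.4102, 0.0021, 0.1262]
ee_rot: [0.122, -3.139, 0.002]
force: [0.8, 0.2, -3.8]
width: 0.454
gripper_force: 50.0
```

```bash
python3 - <<'E'
from h import *
s,p,R,y=pose(); print(p,s['width'],s['force'])
t=grab('top','t13.png'); grab('side','s13.png')
hsv=cv2.cvtColor(t,cv2.COLOR_RGB2HSV).astype(int)
for r in range(138,240,2):
    print(r,''.join('O' if hsv[r,c,1]>95 and hsv[r,c,2]>110 else 'o' if hsv[r,c,1]>95 else '#' if hsv[r,c,2]>190 else '+' if hsv[r,c,2]>120 else '.' for c in range(100,182)))
E
```

```text
[0.41024878 0.00214912 0.12622581] 0.4535991975718957 [ 0.75306808  0.23579295 -3.82746313]
138 ++++++++++++++++++++++++++++++++++++++++++++++++++++++++++++++++++++++++++++++++++
140 ++++++++++++++++++++++++++++++++++++++++++++++++++++++++++++++++++O+++++++++++++++
142 +++++++++++++++++++++++++++++++++++++++++++++OOOOOOOOOOOooooooooooOOo.++++++++++++
144 +++++++++++++++++++++++OOOOOOOOOOOOoooooooooooooooooooooooooooooooOOoo..++++++++++
146 ++++OOOOOOOOOoooooooooooooooooooooooooooooooooooooooooooooooooooooOOooo.....++++++
148 +++Ooooooooooooo.+++#+++++..ooooooooooooooooooooooooooooooooOOoOOOOOOoo......+++++
150 +++Oooooooooo+#######+++++++..ooooooooOOoOOOOOOOOOOOOOOOOOOOOOOOOOOOOoo......+++++
152 +++Oooooooooo+#######+.++++++..ooOOOOOOOOOOOOOOOOOOOOOOOOOOOOOOOOOOOOoo......+++++
154 +++Oooooooooo++######+.++++++..oooOOOOOOOOOOOOOOOOOOOOOOOOOOOOOOOOOOOoo.......++++
156 +++Oooooooooo++######++++++++..oOoooOOOOOOOOOOOOOOOOOOOOOOOOOOOOOOOOOoo.......++++
158 +++Oooooooooo++######++++++++..oooOoOOOOOOOOOOOOOOOOOOOOOOOO++OOOOOOOoo.......++++
160 +++OOoooooooo++#######+.+++++..oOOooOOOOOOOOOOO
[... 2728 characters left out ...]
....
224 ++++++OOoooooooooOOOOOOOOOOOOOOOOOOOOOOOOOOOOOOOOOOOOOOOOOOOOOOOOOOOOOOOOOoo......
226 ++++++OOoooooooOOOOOOOOOOOOOOOOOOOOOOOOOOOOOOOOOOOOOOOOOOOOOOOOOOOOOOOOOOOoo......
228 +++++++OoooooOOOOOOOOOOOOOOOOOOOOOOOOOOOOOOOOOOOOOOOOOOOOOOOOOOOOOOOOOOOOOoo......
230 +++++++OoooooOOoOOOOOOOOOOOOOOOOOOOOOOOOOOOOOOOOOOOOOOOOOOOOOOOOOOOOOOOOOOooo.....
232 +++++++OooooooooooOOOOOOOOOOOOOOOOOOOOOOOOOOOOOOOOOOOOOOOOOOOOOOOOOOOOOOoooo......
234 +++++++OooooooooooOOOOOOOOOOOOOOOOOOOOOOOOOOOOOOOOOOooooooo.......................
236 +++++++OooooooooooOOOOOOOOOOOOOOooooooo......................................+++++
238 +++++++OOOOOooooo..........................................+++++++++++++++++++++++
```

```bash
python3 - <<'E'
from h import *
def L(q):d=q[:2]-np.array([.484,.328]);c,s=np.cos(.083),np.sin(.083);return np.round([c*d[0]+s*d[1],-s*d[0]+c*d[1]],4)
for n,c,z in(('beam',[(148,159),(161.3,158.7),(164,204.5),(150.7,206.3)],.044),('rim',[(102.5,146),(167.7,140.5),(175.7,232.5),(107,238.5)],.045),('floor',[(167,168),(170,200),(173,232)],.005)):
    P=[atz('top',p,z) for p in c]; print(n,[L(p).tolist() for p in P],'mean',np.mean(P,0).round(4))
    d=P[0]-P[-1];print(' yaw',np.arctan2(d[1],d[0]).round(3))
for n,c,z in(('house inner base',[(131.5,172),(133,190)],.005),('house eave outer',[(114,160),(115.5,186)],.037),('house far end base',[(124,196.5)],.03),('bottom inner wall floor',[(140,234)],.02)):
    print(n,[L(atz('top',p,z)).tolist() for p in c])
E
```

```text
beam [[0.0968, -0.0383], [0.0934, -0.0824], [-0.0604, -0.0807], [-0.0619, -0.037]] mean [0.5058 0.27   0.044 ]
 yaw 0.075
rim [[0.1558, 0.1096], [0.153, -0.1081], [-0.1554, -0.1124], [-0.1522, 0.11]] mean [0.4843 0.3278 0.045 ]
 yaw 0.082
floor [[0.0684, -0.0905], [-0.0426, -0.0929], [-0.1512, -0.0952]] mean [0.45  0.232 0.005]
 yaw 0.104
house inner base [[0.0666, 0.031], [0.0041, 0.0296]]
house eave outer [[0.1064, 0.0768], [0.018, 0.0765]]
house far end base [[-0.0188, 0.0528]]
bottom inner wall floor [[-0.1474, 0.0105]]
```

The beam still lies flat and upright in the carton, with its centre at local (17, −60) mm. There is a 68 mm gap between it and the house, so the arch fits with its centre at local (−64, +3).

>>> step_arm --pt "-4 15 0 0 0 0.003" --pt "0 30 0 0 0 0" --pt "0 40 0 0 0 0" --pt "0 40 0 0 0 0" --pt "0 40 0 0 0 0" --pt "0 40 0 0 0 0" --pt "0 40 0 0 0 0" --pt "0 35 0 0 0 0" --pt "0 25 0 0 0 0" --pt "0 13 -10 0 0 0" --pt "0 4.5 -30 0 0 0" --pt "0 0 0 0 0 0" --pt "0 0 0 0 0 0" --pt "0 0 0 0 0 0"

```text
clock: 57.93
position: [0.4065, 0.3275, 0.0867]
ee_rot: [0.137, -3.138, 0.0]
force: [0.0, -0.1, -4.1]
width: 0.452
gripper_force: 50.0
```

```bash
python3 - <<'E'
from h import *
s,p,R,y=pose(); print(p,y,s['width'],s['force']); cal=cams.get_calibration('wrist'); w=grab('wrist','w14.png')
hsv=cv2.cvtColor(w,cv2.COLOR_RGB2HSV).astype(int)
def L(q):d=q[:2]-np.array([.484,.328]);c,s=np.cos(.083),np.sin(.083);return np.round([c*d[0]+s*d[1],-s*d[0]+c*d[1]],4)
# arch near end at height, and expected silhouettes
arch=p[:2]+.014*np.array([np.cos(.083),np.sin(.083)]); z=p[2]-.0085+.028
for a,b in((-.08,-.021),(-.08,.021)):
    q=[arch[0]+np.cos(.083)*a-np.sin(.083)*b,arch[1]+np.sin(.083)*a+np.cos(.083)*b,z]; print('arch near corner',proj('wrist',q,cal).round(0))
m=(hsv[...,0]>5)&(hsv[...,0]<25)&(hsv[...,1]>100)
r=np.flatnonzero(m[:,150]);print('near rim row',r.min(),L(atz('wrist',(150,r.min()),.045,cal)))
for r in range(96,216,8): print(r,''.join('o' if m[r,c] else '#' if hsv[r,c,2]>190 else '+' if hsv[r,c,2]>110 else '.' for c in range(90,440,4)))
E
```

```text
[0.40647064 0.3275107  0.08674212] -3.0545023461297722 0.45168243782493245 [ 0.0259968  -0.07523862 -4.05245762]
arch near corner [212. 119.]
arch near corner [301. 119.]
near rim row 105 [-0.1516 -0.0664]
96 +++++++++++++++++++++++++++++++++++++++++++++++++++++++++++++++++++++++#################
104 ++++++++++++++++++++++++++++++++++++++++++++++++++++++++++++++++++++++++++##############
112 ++ooooooooooooooooooooooooooooooooooooooooooooooooooooooooooooooooooooooooooooooooo#####
120 ++oooooooooooooooooooooooooooooo++++++++++++++ooooooooooooooooooooooooooooooooooooo#####
128 ++ooooooooooooooooooooooooooooo+######################oooooooooooooooooooooooooooo######
136 +++oooooooooooooooooooooooooooo+######################oooooooooooooooooooooooooooo######
144 +++ooooooooooooooooooooooooooooo####++++++++++++###++ooooooooooooooooooooooooooooo######
152 +++ooooooooooooooooooooooooooooo++++++++++++++++##+++oooooooooooooooooooooooooooo#######
160 ##+ooooooooooooooooooooooooooooo++++++++++++++++##+++oooooooooooooooooooooooooooo#######
168 ++++oooooooooooooooooooooooooooo++++++++++++++++##+++oooooooooooooooooooooooooooo#######
176 ###+oooooooooooooooooooooooooooo++##++++++++++++##+++oooooooooooooooooooooooooooo#######
184 ####oooooooooooooooooooooooooooo++###+++++++++++##+++ooooooooooooooooooooooooooo########
192 #####ooooooooooooooooooooooooooo++##++++++++++++##+++ooooooooooooooooooooooooooo########
200 #####ooooooooooooooooooooooooooo+###++++++++++++#++++ooooooooooooooooooooooooooo########
208 #####ooooooooooooooooooooooooooo++###+++++++++++#++++oooooooooooooooooooooooooo#########
```

>>> step_arm --pt "1 -1.5 -5 0 0 -0.004" --pt "0 0 -20 0 0 0" --pt "0 0 -20 0 0 0" --pt "0 0 -16 0 0 0" --pt "0 0 -7 0 0 0" --pt "0 0 -2 0 0 0" --pt "0 0 -1 0 0 0" --pt "0 0 -1 0 0 0" --pt "0 0 0 0 0 0" --pt "0 0 0 0 0 0"

```text
clock: 58.82
position: [0.4084, 0.3262, 0.015]
ee_rot: [-0.129, 3.138, 0.001]
force: [0.5, 0.5, -3.8]
width: 0.452
gripper_force: 50.0
```

>>> step_arm --pt "0 0 -1 0 0 0" --pt "0 0 -1 0 0 0" --pt "0 0 0 0 0 0" --pt "0 0 0 0 0 0"

```text
clock: 59.15
position: [0.4083, 0.3261, 0.0135]
ee_rot: [-0.129, 3.137, 0.001]
force: [-1.4, -4.0, 11.3]
width: 0.454
gripper_force: 50.0
```

Seated. Release with a small opening, rise and back away.

>>> step_arm --pt "0 0 0 0 0 0" --pt "0 0 0 0 0 0" --pt "0 0 0 0 0 0" --pt "0 0 4 0 0 0" --pt "0 0 10 0 0 0" --pt "0 0 20 0 0 0" --pt "0 0 40 0 0 0" --pt "0 0 40 0 0 0" --pt "0 -30 40 0 0 0" --pt "0 -40 20 0 0 0" --pt "0 -40 0 0 0 0" --pt "0 -40 0 0 0 0" --pt "0 -40 0 0 0 0" --pt "0 -40 0 0 0 0" --pt "0 -40 0 0 0 0" --pt "0 -40 0 0 0 0" --pt "0 -40 0 0 0 0" --pt "0 0 0 0 0 0" --pt "0 0 0 0 0 0" --gripper 0.52

```text
clock: 60.73
position: [0.4078, -0.0185, 0.1788]
ee_rot: [-0.121, 3.139, -0.001]
force: [0.2, 1.9, 0.8]
width: 0.52
gripper_force: 0.0
```

```bash
python3 - <<'E'
from h import *
s,p,R,y=pose(); print(p,s['width'],s['force'],s['clock'])
t=grab('top','t15.png'); grab('side','s15.png')
hsv=cv2.cvtColor(t,cv2.COLOR_RGB2HSV).astype(int)
for r in range(142,240,3):
    print(r,''.join('o' if hsv[r,c,1]>95 else '#' if hsv[r,c,2]>190 else '+' if hsv[r,c,2]>120 else '.' for c in range(100,180)))
t0=cv2.imread('pics/t0.png')[:,:,::-1]
for n,(u,v) in dict(tin_a=(214,107),tin_b=(263,107),acr=(172,112)).items(): print(n,np.abs(t[v-14:v+14,u-14:u+14].astype(int)-t0[v-14:v+14,u-14:u+14]).mean().round(1))
E
```

```text
[ 0.40776695 -0.01853574  0.17878863] 0.5195076218465826 [0.2369353  1.91251379 0.81101656] 60.7333
142 +++++++++++++++++++++++++++++++++++++++++++++oooooooooooooooooooooooo.++++++++++
145 +++++++++++++oooooooooooooooooooooooooooooooooooooooooooooooooooooooooo....+++++
148 +++ooooooooooooo.+++#+++++..ooooooooooooooooooooooooooooooooooooooooooo......+++
151 +++oooooooooo+#######+.++++++..oooooooooooooooooooooooooooooooooooooooo......+++
154 +++oooooooooo++######+.++++++..oooooooooooooooooooooooooooooooooooooooo.......++
157 +++oooooooooo++######++++++++..oooooooooooooooooooooooooooooooooooooooo.......++
160 +++oooooooooo++#######+.+++++..ooooooooooooooooo#############+++oooooooo......++
163 +++ooooooooooo+#######+.++++++..ooooooooooooooooo#############+..ooooooo......++
166 ++++oooooooooo+#######+.++++++..ooooooooooooooooo+############+.+ooooooo......++
169 ++++oooooooooo++######++++++++..ooooooooooooooooo#############+..ooooooo.......+
172 ++++oooooooooo+########+.+++++...oooooooooooooooo#############+...oooooo.......+
175 ++++ooooooooooo+#######++++++++..oooooooooooooooo+###########
[... 1135 characters left out ...]
oooooooooooooooooooooooooooo+###########+..ooooooooooooooooooooooooooo....
220 ++++++oooooooooooooooooooooooooooo#############+..oooooooooooooooooooooooooo....
223 ++++++oooooooooooooooooooooooooooo+############+..oooooooooooooooooooooooooo....
226 ++++++ooooooooooooooooooooooooooooo############+..oooooooooooooooooooooooooo....
229 +++++++oooooooooooooooooooooooooooo+###########+..oooooooooooooooooooooooooo....
232 +++++++oooooooooooooooooooooooooooo+#+++........oooooooooooooooooooooooooooo....
235 +++++++ooooooooooooooooooooooooooooooooooooooooo................................
238 +++++++ooooooooooo.........................................+++++++++++++++++++++
tin_a 11.5
tin_b 11.9
acr 14.1
```

```bash
python3 - <<'E'
from h import *
for f in('t0','t15'):
    g=cv2.imread(f'pics/{f}.png',0)
    o=[]
    for u,v in((214,107),(263,107)):
        a=g[v-14:v+15,u-14:u+15]; y,x=np.nonzero(a<45); o.append((round(x.mean()+u-14,1),round(y.mean()+v-14,1),len(x)))
    a=cv2.imread(f'pics/{f}.png').astype(int)[96:128,156:190]; m=(a[...,0]-a[...,2])>0; y,x=np.nonzero(m); o.append((x.mean().round(1)+156,y.mean().round(1)+96,len(x))); print(f,o)
E
```

```text
t0 [(np.float64(213.2), np.float64(107.1), 158), (np.float64(262.8), np.float64(106.1), 151), (np.float64(170.8), np.float64(112.4), 151)]
t15 [(np.float64(213.1), np.float64(106.9), 148), (np.float64(262.8), np.float64(106.1), 148), (np.float64(170.7), np.float64(112.3), 151)]
```

The tins and the puck haven't moved, and all three castings lie flat in the carton.

```bash
python3 -c "
from cell import job
print(job.sign_off())"
```

```text
the job is handed in; nothing more can be done
None
```

I gauged the three castings present in order, house (50.3 mm), beam (39.3 mm) and arch (28.3 mm), packed all three flat and upright in the carton, left the tins and acrylic puck unmoved, and handed the job in at about 61 s; sign-off returned no verdict.

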